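# Strip a lamp base and lay out its parts

## Task

Strip the green lamp base and lay its parts out for polishing, each upright as it sits now: first stand the blue wing nut on the bench straight behind the brass disc, its middle 3 cm clear of the disc's edge, then stand the copper spacer on the bench midway between the grey and red blocks, then set the bracket, foot down, in the middle of the wooden block. Finally stand the white lampholder on the bench straight to the left of the yellow tin with a gap of about 2.5 cm between them, setting it down gently, as porcelain must not be dropped; left and behind are as seen from the robot looking squarely across the bench (behind is straight ahead, farther away; left is parallel to the bench's front edge).

Things in the scene. Friction and masses are not known exactly. Their poses are not given: they have to be found in the camera images.
- wing_nut: blue wing nut, already loose (it lifts straight off the stud, no turning). Round hub 20 mm across and 18 mm high with a 12 mm through-bore; two wings 8 mm thick reach 22.5 mm out on either side along its x axis, from 5 to 25 mm above its underside. Starts topmost on the lamp base's stud. About 40 g; origin at the centre of its underside, z up.
- spacer: copper tube spacer, 30 mm across, 30 mm high, with a 12 mm through-bore. Starts on the stud below the wing nut, standing on the bracket's foot. About 80 g; origin at the centre of its underside, z up.
- bracket: brass L bracket, about 200 g. Flat foot 80 mm (x) by 36 mm (y), 6 mm thick, with a 12 mm hole 18 mm from the middle towards -x; upright tab at the +x end, 10 mm thick (x), 36 mm wide (y), its middle plane 35 mm from the origin towards +x, its top 50 mm above the underside. Starts lowest on the stud, its foot on the lamp base. Origin at the centre of the underside of the foot, z up.
- lampholder: white porcelain lampholder, a round cup 40 mm across and 46 mm high, open at the top, walls 5 mm, a brass contact inside. Stands loose on the bench. About 100 g; origin at the centre of its underside, z up.
- lamp_base: green round lamp base, 100 mm across, 22 mm high (top face 72 mm across), fixed to the bench, with an upright plain-sided steel stud 8 mm in diameter at its centre, the stud's top 78 mm above the bench. On the stud, from the bottom: bracket, spacer, wing nut. Origin at the centre of its underside, on the stud's axis, z up; the bracket's tab starts towards its +x.
- disc: brass round plate lying flat, 70 mm across, 5 mm thick; it does not move; origin at the centre of its underside, z up, x pointing straight away from the robot's side of the bench.
- grey_block: grey painted block, 50 mm (x) by 30 mm (y) by 30 mm high. The red block stands 120 mm from it, centre to centre, along its +y (to its left); it does not move; origin at the centre of its underside, z up.
- red_block: red painted block, 50 mm (x) by 30 mm (y) by 30 mm high, parallel to the grey block; it does not move; origin at the centre of its underside, z up.
- tin: yellow round flat tin with a steel-coloured lid centre, 82 mm across, 45 mm high; it does not move; origin at the centre of its underside, z up, y pointing straight left along the bench.
- wood_block: square wooden block, 90 by 90 mm, 20 mm high; it does not move; origin at the centre of its underside, z up.
Things that resemble listed ones, but are neither listed nor needed, are in the scene too. There is more than one size of the wing_nut; the one meant has the size given above.

How it is judged:
On the way, in this order (a step that is already met when the one before it is completed fails the run):
1. the wing nut stands released straight behind the brass disc (x of wing_nut in the frame of disc between 0.05 and 0.08 m and y of wing_nut in the frame of disc between -0.015 and 0.015 m and height (world z) of wing_nut below 0.006 m and angle between wing_nut's own z axis and vertical below 0.2 rad and linear speed of wing_nut below 0.02 m/s and contact force between the fingers and wing_nut below 0.1 N), for 0.2 s.
2. the spacer stands released midway between the grey and red blocks (y of spacer in the frame of grey_block between 0.046 and 0.074 m and x of spacer in the frame of grey_block between -0.014 and 0.014 m and height (world z) of spacer below 0.006 m and angle between spacer's own z axis and vertical below 0.2 rad and linear speed of spacer below 0.02 m/s and contact force between the fingers and spacer below 0.1 N), for 0.2 s.
3. the bracket stands released in the middle of the wooden block (horizontal distance between bracket and wood_block below 0.015 m and z of bracket in the frame of wood_block between 0.014 and 0.026 m and angle between bracket's own z axis and vertical below 0.2 rad and linear speed of bracket below 0.02 m/s and contact force between the fingers and bracket below 0.1 N), for 0.2 s.
4. the lampholder stands released straight to the left of the tin (y of lampholder in the frame of tin between 0.07 and 0.1 m and x of lampholder in the frame of tin between -0.015 and 0.015 m and height (world z) of lampholder below 0.006 m and angle between lampholder's own z axis and vertical below 0.2 rad and linear speed of lampholder below 0.02 m/s and contact force between the fingers and lampholder below 0.1 N), for 0.2 s.
At the end, for the whole second after the job is handed in: All upright, released, at rest: wing nut on bench 65 mm beyond disc centre (15 mm each way); spacer on bench at midpoint of the blocks (14 mm each way); bracket on wooden block, origin within 15 mm of its centre; lampholder on bench 85 mm left of tin centre (15 mm each way) (all of step 1 and all of step 2 and all of step 3 and all of step 4); the robot touches nothing.
It fails at once if the porcelain lampholder is dropped (falls freely at more than 0.7 m/s, about 25 mm) (linear speed of lampholder above 0.7 m/s and contact force between the fingers and lampholder below 0.1 N).
It also fails if it takes over 120 s, if anything falls off the work surface, if the arm or the gripper's body presses on something with over 40 N, if the wrist force passes 120 N, or if a joint passes its speed limit or range.

## Robot

A 6-joint arm with a two-finger parallel gripper is mounted at the origin on the work surface. World frame = base frame: x ahead of the robot, y to its left, z up, the work surface at z = 0. Lengths are in m, angles in rad, forces in N, time in s.
With the tool pointing down it reaches from about 0.375 to 0.9 m from the base axis. Payload 3.1 kg.
Tool frame: the origin (TCP) lies midway between the tips of the shut fingers; the grasp point (between the pads) lies 19 mm behind it (manip.grasp_offset is the distance from the TCP to the grasp point, in m); z points along the fingers, y is the line along which they close (so a half turn about z gives the same grasp; the last joint's range is limited). The gripper opens to 85 mm and grips with 20 to 120 N. Pads are 22 mm wide; open, the fingers measure 114 mm over their backs; the gripper's body (76 mm by 85 mm) begins 54 mm behind the grasp point. The pads swing forward as they close: fully open they stand 13 mm farther back than shut.
Start: joints at [1.167, 0.527, 1.433, -0, 1.181, -0.178], TCP at [0.139, 0.609, 0.21] pointing down, gripper open.
Joint ranges: [-3.08, 3.08], [-0.75, 2.2], [0.22, 2.44], [-1.43, 4.57], [0, 2.65], [-2.85, 2.85]. Speed limits (rad/s): [2.79, 2.79, 3.14, 3.14, 3.14, 3.14].

## Interface

Orientations are given as a unit quaternion [x, y, z, w].
In Python, from station import sensors, cams, order, manip gives the robot as it stands.
- The arm moves only by the tool move_arm, never from a script. Its argument "targets" is a list of rows, each an object of numbers: "dx", "dy", "dz": the shift along the world's x, y, z normalised to -1 to 1, where 1 is 25 mm; "rx", "ry", "rz": the turn, a rotation vector about the world's x, y, z normalised to -1 to 1, where 1 is 30 degrees. A call has exactly 10 rows; each row shifts and turns the commanded pose from where the row before left it; what a row does not reach is not made up. A row lasts 1/8 s, in which the tool goes at most 62.5 mm and 10.7 degrees, less where a joint would pass 70% of its speed; a pose out of reach is approached as far as the arm can. A call with a number of a shift or a turn outside -1 to 1 is refused whole. A call with a gripper value outside its range is refused whole. "claw" is the opening in per cent of the stroke, from 0 (shut) to 100 (fully open), set as the call begins (left out, the last holds). The fingers move at their own pace and stop on an object; "newtons" is the grip in N (left out, the last holds). Time passes only in rows, so rows that do not move let the fingers close, or fill a call up. It gives the time, the measured TCP pose, the force, the opening and the grip force at its end, in the units of the state.
- sensors.sense(): the state, without advancing time (a new reading comes with each control period).
- cams.snapshot(name): name is "scene" or "top"; returns the picture (400x640x3 uint8, red, green, blue); there is no depth.
- cams.camera_model(name): a dict with "fx", "fy", "cx", "cy" (pixels), "extrinsics" (4x4, takes a point from world to camera coordinates). Camera axes: x right, y down, z forward; pixel columns grow to the right and rows downward; lengths in m; the calibration is good to about 2 mm. A picture is of the moment at which its call begins. camera_model takes no time and is no camera call.
- order.sign_off(): hands the job in; it is judged then, once.
The state is a dict: "t": time; "q": joint angles; "qd": joint speeds; "tau": joint torques, N m; "tcp_pos": TCP position; "tool_rot": TCP orientation; "force": force on the tool from outside, world axes, zero at the start; "ft_torque": the same for the moment, N m; "finger_gap": opening from 0.0 (shut) to 1.0 (fully open); "gripper_force": force on a finger pad.
Only numpy, scipy, OpenCV 4.12 (cv2) and the standard library are available. Lean on these libraries where they do the work, as an engineer would, in place of code of your own. Each camera call takes 0.05 s, during which the arm holds its last target. There are 200 camera calls.

## Working session

There is one attempt and no reset: what is moved stays moved. The work goes in short steps, Python scripts to look and compute and a tool call to move; the robot and the scene stay as the last step left them, time stands still between calls to the robot, and variables do not carry over. Pictures are saved under pics/ and viewed, at most 14 in all, crops included, and the job is handed in when it is done.

Besides the shell and the picture viewer there is one more tool, called as name(argument=value, ...) on one line, values as JSON. move_arm: Moves the arm, as the interface text tells. Scaled input: -1 to 1 covers 25 mm each way for a shift and 30 degrees each way for a turn. Its arguments: {"type":"object","properties":{"targets":{"type":"array"},"claw":{"type":"number"},"newtons":{"type":"number"}},"required":["targets"]}

```bash
mkdir -p pics; ls; cat > h.py <<'E'
import numpy as np, cv2
from station import sensors, cams, order, manip
def snap(name,fn,crop=None,s=1):
    im=cams.snapshot(name)[:,:,::-1]
    cv2.imwrite('pics/raw_'+fn,im)
    if crop: x0,y0,x1,y1=crop; im=im[y0:y1,x0:x1]
    cv2.imwrite('pics/'+fn,cv2.resize(im,None,fx=s,fy=s,interpolation=cv2.INTER_CUBIC))
def p2w(name,u,v,z):
    m=cams.camera_model(name);E=np.array(m['extrinsics']);R,t=E[:3,:3],E[:3,3]
    d=R.T@np.array([(u-m['cx'])/m['fx'],(v-m['cy'])/m['fy'],1]);c=-R.T@t
    return c+d*(z-c[2])/d[2]
def w2p(name,p):
    m=cams.camera_model(name);E=np.array(m['extrinsics']);q=E[:3,:3]@np.array(p)+E[:3,3]
    return np.array([m['fx']*q[0]/q[2]+m['cx'],m['fy']*q[1]/q[2]+m['cy']])
E
python3 - <<'E'
from h import *
snap('scene','s0.png');snap('top','t0.png')
for n in('scene','top'):
    m=cams.camera_model(n);E=np.array(m['extrinsics']);print(n,m['fx'],-E[:3,:3].T@E[:3,3],E[2,:3],E[0,:3])
print(manip.grasp_offset,sensors.sense())
E
```

```text
pics
scene 447.1219933293923 [ 0.89141488 -0.58147476  0.71950955] [-0.40135969  0.60317562 -0.68926741] [0.82438524 0.56582728 0.01511491]
top 382.7959724403266 [0.39554106 0.0064633  0.84155412] [ 0.15606882 -0.00553824 -0.98773066] [ 0.0279701  -0.9995585   0.01002404]
0.0187 {'t': 0.1, 'q': array([ 1.16748643e+00,  5.28394258e-01,  1.43378914e+00,  1.63685581e-05,
        1.18142694e+00, -1.78494063e-01]), 'qd': array([ 5.31284356e-04, -2.70275416e-03, -3.85596516e-03,  6.27640473e-05,
        9.03490766e-05,  1.73207657e-03]), 'tau': array([ 9.82716483e-05, -4.43302631e+01, -1.78586394e+01, -2.26399243e-04,
        3.94172006e-03,  1.34081648e-05]), 'tcp_pos': array([0.13901262, 0.60862535, 0.20911383]), 'tool_rot': array([ 1.12174379e-01,  9.93688025e-01, -9.64285404e-04, -2.96603037e-04]), 'force': array([ 0.09302666, -0.11591292,  0.27561784]), 'ft_torque': array([0.01277082, 0.02070835, 0.01395413]), 'gripper_force': 0.0, 'finger_gap': 0.9975844227480508}
```

View pics/s0.png

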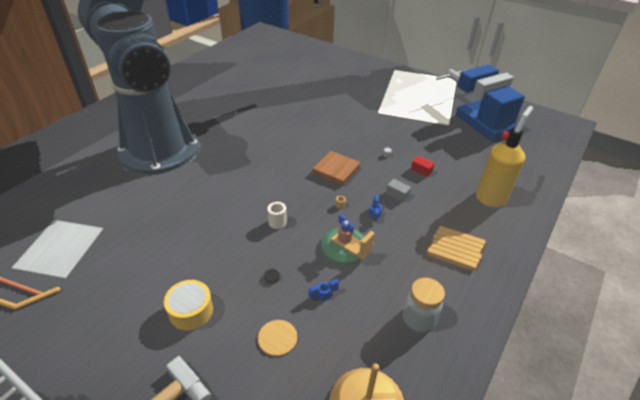

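View pics/t0.png

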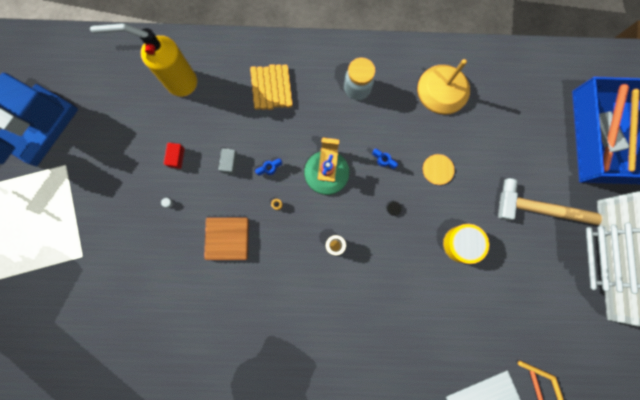

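The top view shows the disc at (438,170), tin (466,243), lampholder (336,245), wood block (226,239), grey block (227,160), red block (173,155) and lamp base (327,172). The wing nut candidates are (268,166) and (384,158), both on the bench, and (327,165) on the stud. The one on the stud fits "topmost on the stud". I'll confirm it in an enlarged crop.

```bash
python3 - <<'E'
import cv2
t=cv2.imread('pics/raw_t0.png');s=cv2.imread('pics/raw_s0.png')
cv2.imwrite('pics/t1.png',cv2.resize(t[125:265,240:380],None,fx=4.2,fy=4.2,interpolation=cv2.INTER_CUBIC))
cv2.imwrite('pics/s1.png',cv2.resize(s[185:285,295:405],None,fx=6,fy=6,interpolation=cv2.INTER_CUBIC))
# colour centroids in top
hsv=cv2.cvtColor(t,cv2.COLOR_BGR2HSV)
for n,(x0,y0,x1,y1),lo,hi in [('disc',(415,145,465,195),(10,100,100),(35,255,255)),('tin',(435,215,500,275),(15,120,120),(35,255,255)),('wood',(195,205,260,270),(0,90,60),(20,255,255)),('red',(155,135,190,175),(0,120,80),(10,255,255)),('base',(295,140,360,205),(60,90,30),(90,255,200)),('cup',(320,228,352,262),(0,0,130),(180,90,255))]:
    m=cv2.inRange(hsv[y0:y1,x0:x1],lo,hi)
    c=max(cv2.findContours(m,0,2)[0],key=cv2.contourArea)+[[x0,y0]]
    print(n,cv2.minEnclosingCircle(c),cv2.minAreaRect(c),cv2.boundingRect(c))
E
```

```text
disc ((438.0, 169.5), 16.37843894958496) ((438.0, 169.0), (30.0, 32.0), 90.0) (422, 154, 33, 31)
tin ((466.0, 243.0), 23.537303924560547) ((466.0, 243.0), (40.0, 46.0), 90.0) (443, 223, 47, 41)
wood ((225.5, 238.0), 29.364192962646484) ((226.0, 238.5), (43.0, 44.0), 90.0) (204, 217, 45, 44)
red ((173.0, 155.0), 13.416507720947266) ((173.07359313964844, 155.1075439453125), (16.893115997314453, 24.14179801940918), 10.61965560913086) (164, 143, 20, 25)
base ((326.2395935058594, 171.79977416992188), 22.626590728759766) ((325.9178466796875, 173.60243225097656), (44.94765853881836, 40.66907501220703), 7.765166282653809) (304, 152, 45, 43)
cup ((335.112060546875, 244.73275756835938), 10.891313552856445) ((335.5, 245.0), (20.0, 21.0), 90.0) (325, 235, 22, 21)
```

View pics/t1.png

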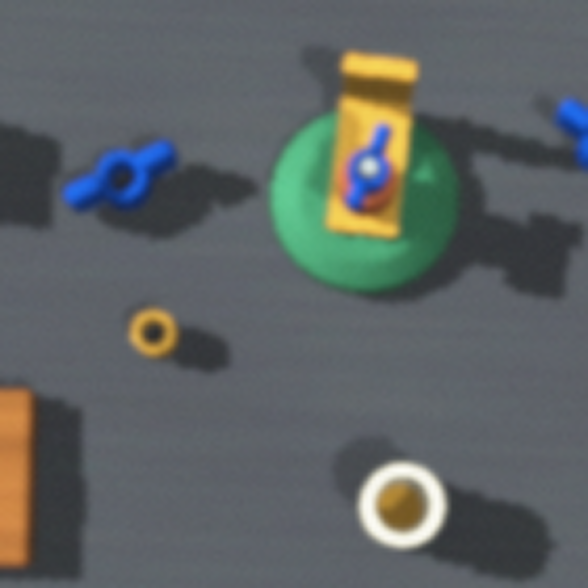

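View pics/s1.png

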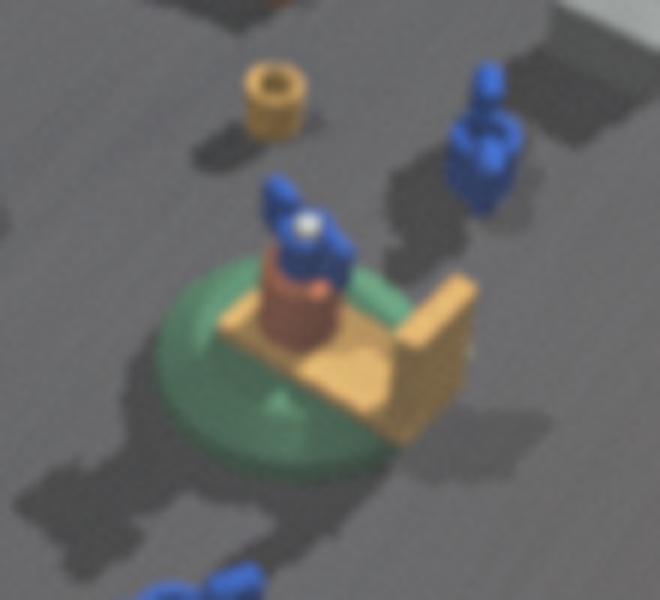

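The crops confirm the target: the nut on the stud (stud tip at about (328,164.5)) is clearly smaller than the two bench decoys. The wings run nearly along x, and the spacer and bracket tab sit below and towards +x. Next I'll compute world positions.

```bash
python3 - <<'E'
from h import *
np.set_printoptions(precision=4,suppress=True)
t=cv2.imread('pics/raw_t0.png')
T=lambda u,v,z:p2w('top',u,v,z)
C=lambda u,v,z:p2w('top',240+u/4.2-.4,125+v/4.2-.4,z)
print('stud top',C(369,166,.078),'scene',p2w('scene',295+307/6,185+222/6,.078))
print('base', T(326.2,172.5,.008))
a,b=C(356,203,.083),C(383,130,.083);print('wing',a,b,np.degrees(np.arctan2(*(b-a)[1::-1])),np.linalg.norm(b-a))
a,b=C(363,228,.028),C(380,62,.072);print('brk',a,b,np.degrees(np.arctan2(*(b-a)[1::-1])))
a,b=C(342,60,.072),C(417,68,.072);print('tab',a,b,np.degrees(np.arctan2(*(b-a)[1::-1])),np.linalg.norm(a-b))
print('cup',T(335.5,244.9,.046),'disc',T(438,169.3,.005),'tin',T(466,243,.03),'wood',T(225.8,238.4,.018))
hsv=cv2.cvtColor(t,cv2.COLOR_BGR2HSV)
print('red',T(173,155,.02),'grey',T(227,160,.02))
cv2.imwrite('pics/t2.png',cv2.resize(t[130:190,150:250],None,fx=6,fy=6,interpolation=cv2.INTER_CUBIC))
cv2.imwrite('pics/t3.png',cv2.resize(t[145:275,410:500],None,fx=4,fy=4,interpolation=cv2.INTER_CUBIC))
E
```

```text
stud top [ 0.594  -0.0126  0.078 ] scene [ 0.594  -0.0137  0.078 ]
base [ 0.5929 -0.012   0.008 ]
wing [ 0.5741 -0.0067  0.083 ] [ 0.6109 -0.0189  0.083 ] -18.34432864481154 0.038776686434784734
brk [ 0.574  -0.0116  0.028 ] [ 0.6489 -0.0169  0.072 ] -4.085490336071556
tab [0.6494 0.002  0.072 ] [ 0.6464 -0.0354  0.072 ] -94.53492024287088 0.03751146839697494
cup [ 0.4311 -0.0343  0.046 ] disc [ 0.6086 -0.2633  0.005 ] tin [ 0.4437 -0.3115  0.03  ] wood [0.4396 0.1994 0.018 ]
red [0.6194 0.3272 0.02  ] grey [0.6117 0.2076 0.02  ]
```

View pics/t2.png

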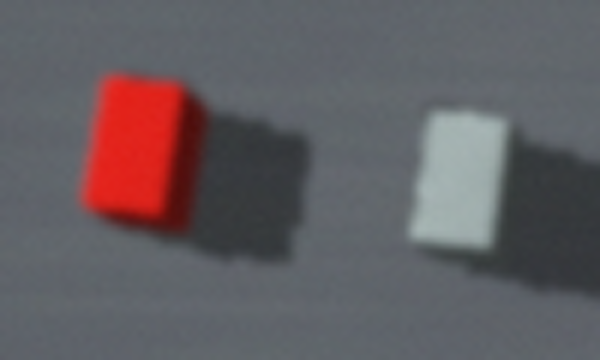

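View pics/t3.png

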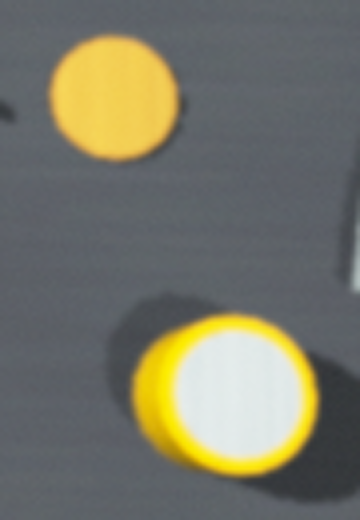

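```bash
python3 - <<'E'
from h import *
np.set_printoptions(precision=4,suppress=True)
T=lambda u,v,z:p2w('top',u,v,z)
print('tin',T(469.4,243.4,.045));r=T(150+134/6-.4,130+147/6-.4,.03);g=T(150+459/6-.4,130+179/6-.4,.03)
print(r,g,np.linalg.norm(r-g),(r+g)/2)
E
```

```text
tin [ 0.4422 -0.3127  0.045 ]
[0.6186 0.3258 0.03  ] [0.6102 0.2072 0.03  ] 0.11883972586874876 [0.6144 0.2665 0.03  ]
```

move_arm(targets=[{"dx": 0.73, "dy": -1, "rz": -0.17}, {"dx": 0.73, "dy": -1}, {"dx": 0.73, "dy": -1}, {"dx": 0.73, "dy": -1}, {"dx": 0.73, "dy": -1}, {"dx": 0.73, "dy": -1}, {"dx": 0.73, "dy": -1}, {"dx": 0.73, "dy": -1}, {"dx": 0.73, "dy": -1}, {"dx": 0.73, "dy": -1}], claw=60, newtons=30)

```text
schema error: expected keys dx, dy, dz, rx, ry, rz
```

move_arm(targets=[{"dx": 0.73, "dy": -1}, {"dx": 0.73, "dy": -1}, {"dx": 0.73, "dy": -1}, {"dx": 0.73, "dy": -1}, {"dx": 0.73, "dy": -1}, {"dx": 0.73, "dy": -1}, {"dx": 0.73, "dy": -1}, {"dx": 0.73, "dy": -1}, {"dx": 0.73, "dy": -1}, {"dx": 0.73, "dy": -1}])

```text
schema error: expected keys dx, dy, dz, rx, ry, rz
```

move_arm(targets=[{"dx": 0.72, "dy": -0.98}, {"dx": 0.72, "dy": -0.98}, {"dx": 0.72, "dy": -0.98}, {"dx": 0.72, "dy": -0.98}, {"dx": 0.72, "dy": -0.96}, {"dz": -0.8}, {"dz": -0.8}, {}, {}, {}])

```text
schema error: expected keys dx, dy, dz, rx, ry, rz
```

All six keys are required in every row.

move_arm(targets=[{"dx": 0.73, "dy": -1, "dz": 0, "rx": 0, "ry": 0, "rz": -0.17}, {"dx": 0.73, "dy": -1, "dz": 0, "rx": 0, "ry": 0, "rz": 0}, {"dx": 0.73, "dy": -1, "dz": 0, "rx": 0, "ry": 0, "rz": 0}, {"dx": 0.73, "dy": -1, "dz": 0, "rx": 0, "ry": 0, "rz": 0}, {"dx": 0.73, "dy": -1, "dz": 0, "rx": 0, "ry": 0, "rz": 0}, {"dx": 0.73, "dy": -1, "dz": 0, "rx": 0, "ry": 0, "rz": 0}, {"dx": 0.73, "dy": -1, "dz": 0, "rx": 0, "ry": 0, "rz": 0}, {"dx": 0.73, "dy": -1, "dz": 0, "rx": 0, "ry": 0, "rz": 0}, {"dx": 0.73, "dy": -1, "dz": 0, "rx": 0, "ry": 0, "rz": 0}, {"dx": 0.73, "dy": -1, "dz": 0, "rx": 0, "ry": 0, "rz": 0}], claw=60, newtons=30)

```text
t: 1.35
tcp_pos: [0.3221, 0.3582, 0.2098]
tool_rot: [0.156, 0.988, -0.0, -0.0]
force: [1.4, -0.6, 0.4]
finger_gap: 0.596
gripper_force: 0.0
```

move_arm(targets=[{"dx": 0.73, "dy": -1, "dz": 0, "rx": 0, "ry": 0, "rz": 0}, {"dx": 0.73, "dy": -1, "dz": 0, "rx": 0, "ry": 0, "rz": 0}, {"dx": 0.73, "dy": -1, "dz": 0, "rx": 0, "ry": 0, "rz": 0}, {"dx": 0.73, "dy": -1, "dz": 0, "rx": 0, "ry": 0, "rz": 0}, {"dx": 0.73, "dy": -1, "dz": 0, "rx": 0, "ry": 0, "rz": 0}, {"dx": 0.73, "dy": -1, "dz": 0, "rx": 0, "ry": 0, "rz": 0}, {"dx": 0.73, "dy": -1, "dz": 0, "rx": 0, "ry": 0, "rz": 0}, {"dx": 0.73, "dy": -1, "dz": 0, "rx": 0, "ry": 0, "rz": 0}, {"dx": 0.73, "dy": -1, "dz": 0, "rx": 0, "ry": 0, "rz": 0}, {"dx": 0.73, "dy": -1, "dz": 0, "rx": 0, "ry": 0, "rz": 0}])

```text
t: 2.6
tcp_pos: [0.5045, 0.1084, 0.2097]
tool_rot: [0.156, 0.988, -0.0, -0.0]
force: [-0.0, -0.3, -0.4]
finger_gap: 0.602
gripper_force: 0.0
```

move_arm(targets=[{"dx": 0.72, "dy": -0.98, "dz": 0, "rx": 0, "ry": 0, "rz": 0}, {"dx": 0.72, "dy": -0.98, "dz": 0, "rx": 0, "ry": 0, "rz": 0}, {"dx": 0.72, "dy": -0.98, "dz": 0, "rx": 0, "ry": 0, "rz": 0}, {"dx": 0.72, "dy": -0.98, "dz": 0, "rx": 0, "ry": 0, "rz": 0}, {"dx": 0.72, "dy": -0.96, "dz": 0, "rx": 0, "ry": 0, "rz": 0}, {"dx": 0, "dy": 0, "dz": -0.8, "rx": 0, "ry": 0, "rz": 0}, {"dx": 0, "dy": 0, "dz": -0.8, "rx": 0, "ry": 0, "rz": 0}, {"dx": 0, "dy": 0, "dz": 0, "rx": 0, "ry": 0, "rz": 0}, {"dx": 0, "dy": 0, "dz": 0, "rx": 0, "ry": 0, "rz": 0}, {"dx": 0, "dy": 0, "dz": 0, "rx": 0, "ry": 0, "rz": 0}])

```text
t: 3.85
tcp_pos: [0.5949, -0.0127, 0.171]
tool_rot: [0.156, 0.988, -0.0, 0.001]
force: [0.1, 0.5, 0.3]
finger_gap: 0.6
gripper_force: 0.0
```

move_arm(targets=[{"dx": -0.03, "dy": 0, "dz": -0.6, "rx": 0, "ry": 0, "rz": 0}, {"dx": 0, "dy": 0, "dz": -0.6, "rx": 0, "ry": 0, "rz": 0}, {"dx": 0, "dy": 0, "dz": -0.6, "rx": 0, "ry": 0, "rz": 0}, {"dx": 0, "dy": 0, "dz": -0.6, "rx": 0, "ry": 0, "rz": 0}, {"dx": 0, "dy": 0, "dz": -0.6, "rx": 0, "ry": 0, "rz": 0}, {"dx": 0, "dy": 0, "dz": -0.6, "rx": 0, "ry": 0, "rz": 0}, {"dx": 0, "dy": 0, "dz": -0.6, "rx": 0, "ry": 0, "rz": 0}, {"dx": 0, "dy": 0, "dz": 0, "rx": 0, "ry": 0, "rz": 0}, {"dx": 0, "dy": 0, "dz": 0, "rx": 0, "ry": 0, "rz": 0}, {"dx": 0, "dy": 0, "dz": 0, "rx": 0, "ry": 0, "rz": 0}])

```text
t: 5.1
tcp_pos: [0.5941, -0.0128, 0.0657]
tool_rot: [0.156, 0.988, -0.0, 0.001]
force: [0.0, 0.3, 0.6]
finger_gap: 0.599
gripper_force: 0.0
```

```bash
python3 -c "
from h import *
snap('scene','s2.png',(280,150,420,290),4)"
```

```text
(no output)
```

View pics/s2.png

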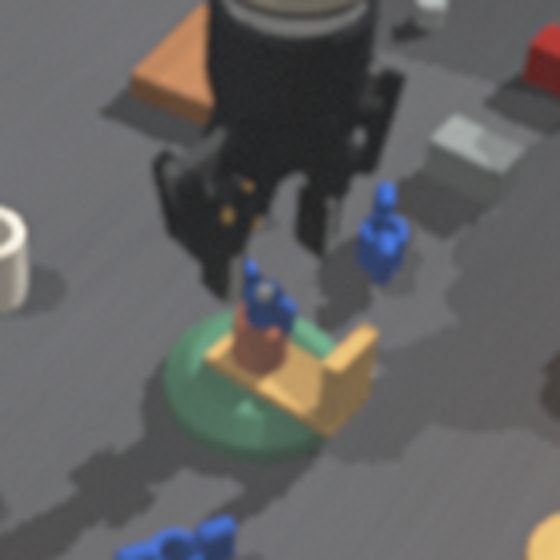

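The fingers straddle the stud nut, with tips at crop (215,290) and (315,245), and are clear of the bench decoys. Closing.

move_arm(targets=[{"dx": 0, "dy": 0, "dz": -0.08, "rx": 0, "ry": 0, "rz": 0}, {"dx": 0, "dy": 0, "dz": 0, "rx": 0, "ry": 0, "rz": 0}, {"dx": 0, "dy": 0, "dz": 0, "rx": 0, "ry": 0, "rz": 0}, {"dx": 0, "dy": 0, "dz": 0, "rx": 0, "ry": 0, "rz": 0}, {"dx": 0, "dy": 0, "dz": 0, "rx": 0, "ry": 0, "rz": 0}, {"dx": 0, "dy": 0, "dz": 0, "rx": 0, "ry": 0, "rz": 0}, {"dx": 0, "dy": 0, "dz": 0, "rx": 0, "ry": 0, "rz": 0}, {"dx": 0, "dy": 0, "dz": 0, "rx": 0, "ry": 0, "rz": 0}, {"dx": 0, "dy": 0, "dz": 0, "rx": 0, "ry": 0, "rz": 0}, {"dx": 0, "dy": 0, "dz": 0, "rx": 0, "ry": 0, "rz": 0}], claw=0, newtons=30)

```text
t: 6.4
tcp_pos: [0.5935, -0.0127, 0.063]
tool_rot: [0.156, 0.988, -0.0, 0.0]
force: [0.6, -0.6, 0.1]
finger_gap: -0.0
gripper_force: 0.0
```

```bash
python3 -c "
from h import *
print(sensors.sense()['tcp_pos'],sensors.sense()['finger_gap'])
print(w2p('scene',(.5935,-.0127,.063)),w2p('scene',(.5935,-.0127,.078)))
snap('scene','s3.png',(280,150,420,290),4)"
```

```text
[ 0.59353857 -0.01274763  0.06300616] -0.0003132051981951268
[345.73849767 226.79025129] [346.22072287 221.62708599]
```

View pics/s3.png

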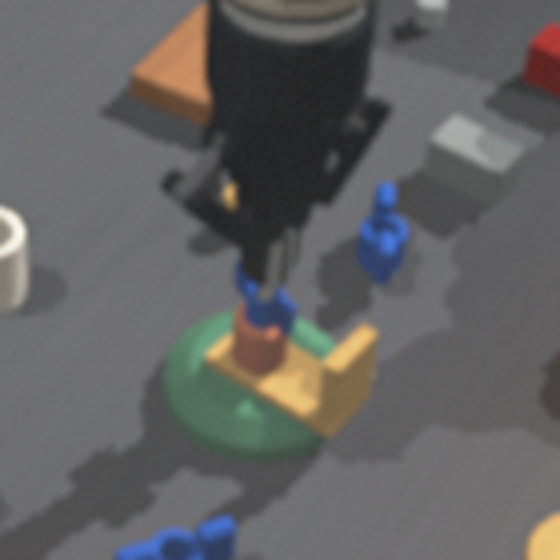

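```bash
python3 -c "
from h import *
t=cv2.imread('pics/raw_s3.png');cv2.imwrite('pics/s4.png',cv2.resize(t[195:250,320:380],None,fx=10,fy=10,interpolation=cv2.INTER_CUBIC))
for z in (.063,.078,.083,.09): print(z,w2p('scene',(.5935,-.0127,z)))"
```

```text
0.063 [345.73849767 226.79025129]
0.078 [346.22072287 221.62708599]
0.083 [346.38392296 219.87970939]
0.09 [346.61451096 217.41081313]
```

View pics/s4.png

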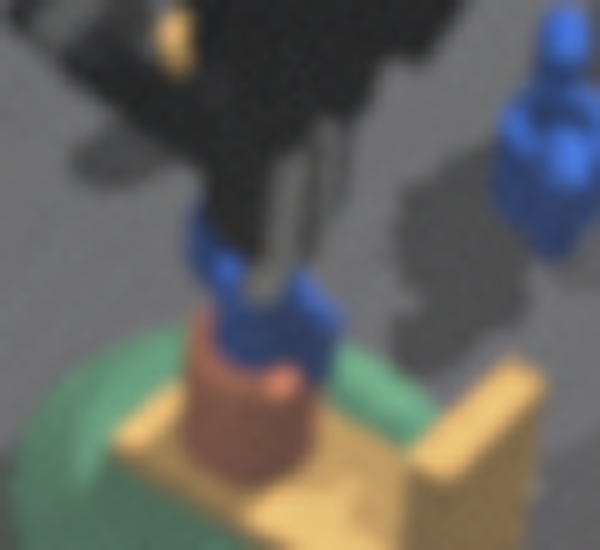

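The shut tips appear at about (346,222), which is z ≈ 0.080, right over the stud. So the real tips sit about 17 mm above the reported TCP. I'll open, go 17 mm lower and close again. A gap of about 0.24 would mean the nut, about 0.35 the spacer.

move_arm(targets=[{"dx": 0, "dy": 0, "dz": 0.2, "rx": 0, "ry": 0, "rz": 0}, {"dx": 0, "dy": 0, "dz": 0, "rx": 0, "ry": 0, "rz": 0}, {"dx": 0, "dy": 0, "dz": 0, "rx": 0, "ry": 0, "rz": 0}, {"dx": 0, "dy": 0, "dz": 0, "rx": 0, "ry": 0, "rz": 0}, {"dx": 0, "dy": 0, "dz": 0, "rx": 0, "ry": 0, "rz": 0}, {"dx": 0, "dy": 0, "dz": 0, "rx": 0, "ry": 0, "rz": 0}, {"dx": 0, "dy": 0, "dz": -0.3, "rx": 0, "ry": 0, "rz": 0}, {"dx": 0, "dy": 0, "dz": -0.3, "rx": 0, "ry": 0, "rz": 0}, {"dx": 0, "dy": 0, "dz": -0.2, "rx": 0, "ry": 0, "rz": 0}, {"dx": 0, "dy": 0, "dz": 0, "rx": 0, "ry": 0, "rz": 0}], claw=60)

```text
t: 7.7
tcp_pos: [0.593, -0.0127, 0.0472]
tool_rot: [0.156, 0.988, 0.0, -0.001]
force: [0.4, -0.5, -0.5]
finger_gap: 0.602
gripper_force: 0.0
```

move_arm(targets=[{"dx": 0, "dy": 0, "dz": -0.08, "rx": 0, "ry": 0, "rz": 0}, {"dx": 0, "dy": 0, "dz": 0, "rx": 0, "ry": 0, "rz": 0}, {"dx": 0, "dy": 0, "dz": 0, "rx": 0, "ry": 0, "rz": 0}, {"dx": 0, "dy": 0, "dz": 0, "rx": 0, "ry": 0, "rz": 0}, {"dx": 0, "dy": 0, "dz": 0, "rx": 0, "ry": 0, "rz": 0}, {"dx": 0, "dy": 0, "dz": 0, "rx": 0, "ry": 0, "rz": 0}, {"dx": 0, "dy": 0, "dz": 0, "rx": 0, "ry": 0, "rz": 0}, {"dx": 0, "dy": 0, "dz": 0, "rx": 0, "ry": 0, "rz": 0}, {"dx": 0, "dy": 0, "dz": 0, "rx": 0, "ry": 0, "rz": 0}, {"dx": 0, "dy": 0, "dz": 0, "rx": 0, "ry": 0, "rz": 0}], claw=0)

```text
t: 8.95
tcp_pos: [0.5936, -0.0127, 0.0461]
tool_rot: [0.156, 0.988, 0.0, 0.0]
force: [-0.8, -0.6, 1.2]
finger_gap: 0.208
gripper_force: 29.4
```

move_arm(targets=[{"dx": 0, "dy": 0, "dz": 0.2, "rx": 0, "ry": 0, "rz": 0}, {"dx": 0, "dy": 0, "dz": 0.4, "rx": 0, "ry": 0, "rz": 0}, {"dx": 0, "dy": 0, "dz": 0.6, "rx": 0, "ry": 0, "rz": 0}, {"dx": 0, "dy": 0, "dz": 0.6, "rx": 0, "ry": 0, "rz": 0}, {"dx": 0, "dy": 0, "dz": 0.6, "rx": 0, "ry": 0, "rz": 0}, {"dx": 0, "dy": 0, "dz": 0.6, "rx": 0, "ry": 0, "rz": 0}, {"dx": 0, "dy": 0, "dz": 0, "rx": 0, "ry": 0, "rz": 0}, {"dx": 0, "dy": 0, "dz": 0, "rx": 0, "ry": 0, "rz": 0}, {"dx": 0, "dy": 0, "dz": 0, "rx": 0, "ry": 0, "rz": 0}, {"dx": 0, "dy": 0, "dz": 0, "rx": 0, "ry": 0, "rz": 0}])

```text
t: 10.2
tcp_pos: [0.5931, -0.0127, 0.1204]
tool_rot: [0.156, 0.988, 0.0, -0.001]
force: [-0.4, 0.6, -1.0]
finger_gap: 0.211
gripper_force: 29.3
```

```bash
python3 -c "
from h import *
snap('scene','s5.png',(290,150,410,270),4.5)"
```

```text
(no output)
```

View pics/s5.png

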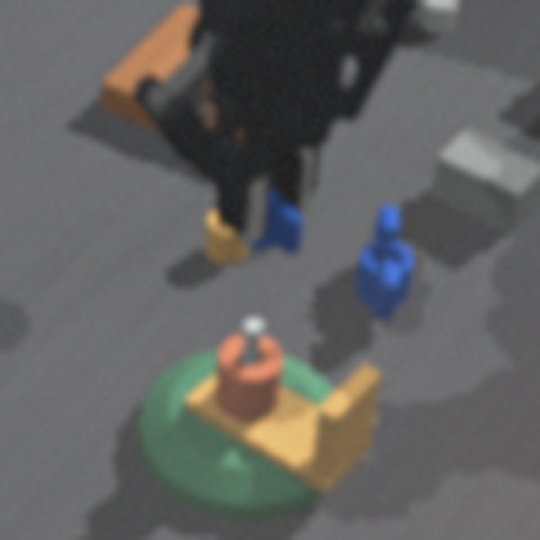

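The nut is held between the fingers and clear of the stud. The spacer and bracket are still in place. Carrying it behind the disc.

move_arm(targets=[{"dx": 0.32, "dy": -1, "dz": 0, "rx": 0, "ry": 0, "rz": 0}, {"dx": 0.32, "dy": -1, "dz": 0, "rx": 0, "ry": 0, "rz": 0}, {"dx": 0.32, "dy": -1, "dz": 0, "rx": 0, "ry": 0, "rz": 0}, {"dx": 0.32, "dy": -1, "dz": 0, "rx": 0, "ry": 0, "rz": 0}, {"dx": 0.32, "dy": -1, "dz": 0, "rx": 0, "ry": 0, "rz": 0}, {"dx": 0.32, "dy": -1, "dz": 0, "rx": 0, "ry": 0, "rz": 0}, {"dx": 0.32, "dy": -1, "dz": 0, "rx": 0, "ry": 0, "rz": 0}, {"dx": 0.32, "dy": -1, "dz": 0, "rx": 0, "ry": 0, "rz": 0}, {"dx": 0.32, "dy": -1, "dz": 0, "rx": 0, "ry": 0, "rz": 0}, {"dx": 0.32, "dy": -1, "dz": 0, "rx": 0, "ry": 0, "rz": 0}])

```text
t: 11.5
tcp_pos: [0.6738, -0.2645, 0.1209]
tool_rot: [0.156, 0.988, 0.0, -0.0]
force: [0.1, -1.2, -1.0]
finger_gap: 0.205
gripper_force: 29.3
```

move_arm(targets=[{"dx": 0, "dy": 0, "dz": -0.7, "rx": 0, "ry": 0, "rz": 0}, {"dx": 0, "dy": 0, "dz": -0.7, "rx": 0, "ry": 0, "rz": 0}, {"dx": 0, "dy": 0, "dz": -0.7, "rx": 0, "ry": 0, "rz": 0}, {"dx": 0, "dy": 0, "dz": -0.7, "rx": 0, "ry": 0, "rz": 0}, {"dx": 0, "dy": 0, "dz": -0.7, "rx": 0, "ry": 0, "rz": 0}, {"dx": 0, "dy": 0, "dz": -0.6, "rx": 0, "ry": 0, "rz": 0}, {"dx": 0, "dy": 0, "dz": -0.4, "rx": 0, "ry": 0, "rz": 0}, {"dx": 0, "dy": 0, "dz": -0.2, "rx": 0, "ry": 0, "rz": 0}, {"dx": 0, "dy": 0, "dz": 0, "rx": 0, "ry": 0, "rz": 0}, {"dx": 0, "dy": 0, "dz": 0, "rx": 0, "ry": 0, "rz": 0}])

```text
t: 12.75
tcp_pos: [0.6741, -0.2631, 0.0042]
tool_rot: [0.156, 0.988, -0.0, 0.001]
force: [-0.1, 0.3, -0.7]
finger_gap: 0.203
gripper_force: 29.3
```

```bash
python3 -c "
from h import *
snap('scene','s6.png',(220,240,360,380),4)"
```

```text
(no output)
```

View pics/s6.png

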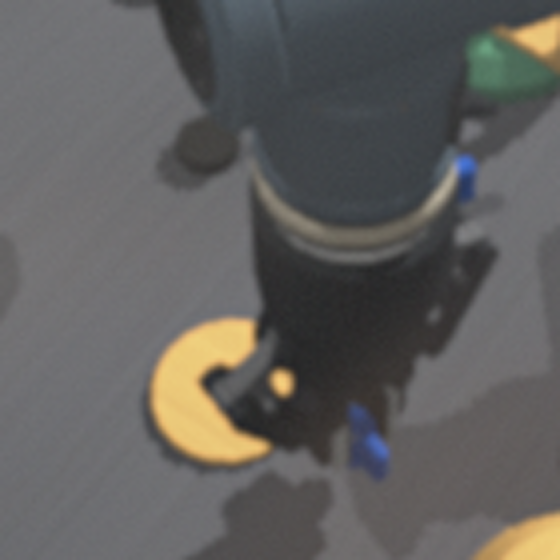

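The nut hovers just above the bench, with its near wing at crop (370,455). Reported TCP z is 0.004 with no contact force, which fits the offset. Easing down.

move_arm(targets=[{"dx": 0, "dy": 0, "dz": -0.2, "rx": 0, "ry": 0, "rz": 0}, {"dx": 0, "dy": 0, "dz": -0.2, "rx": 0, "ry": 0, "rz": 0}, {"dx": 0, "dy": 0, "dz": -0.1, "rx": 0, "ry": 0, "rz": 0}, {"dx": 0, "dy": 0, "dz": -0.1, "rx": 0, "ry": 0, "rz": 0}, {"dx": 0, "dy": 0, "dz": 0, "rx": 0, "ry": 0, "rz": 0}, {"dx": 0, "dy": 0, "dz": 0, "rx": 0, "ry": 0, "rz": 0}, {"dx": 0, "dy": 0, "dz": 0, "rx": 0, "ry": 0, "rz": 0}, {"dx": 0, "dy": 0, "dz": 0, "rx": 0, "ry": 0, "rz": 0}, {"dx": 0, "dy": 0, "dz": 0, "rx": 0, "ry": 0, "rz": 0}, {"dx": 0, "dy": 0, "dz": 0, "rx": 0, "ry": 0, "rz": 0}])

```text
t: 14.05
tcp_pos: [0.6735, -0.2627, -0.0114]
tool_rot: [0.156, 0.988, -0.0, 0.0]
force: [-0.2, -0.1, -0.5]
finger_gap: 0.21
gripper_force: 29.3
```

move_arm(targets=[{"dx": 0, "dy": 0, "dz": -0.04, "rx": 0, "ry": 0, "rz": 0}, {"dx": 0, "dy": 0, "dz": -0.04, "rx": 0, "ry": 0, "rz": 0}, {"dx": 0, "dy": 0, "dz": 0, "rx": 0, "ry": 0, "rz": 0}, {"dx": 0, "dy": 0, "dz": 0, "rx": 0, "ry": 0, "rz": 0}, {"dx": 0, "dy": 0, "dz": 0, "rx": 0, "ry": 0, "rz": 0}, {"dx": 0, "dy": 0, "dz": 0, "rx": 0, "ry": 0, "rz": 0}, {"dx": 0, "dy": 0, "dz": 0, "rx": 0, "ry": 0, "rz": 0}, {"dx": 0, "dy": 0, "dz": 0, "rx": 0, "ry": 0, "rz": 0}, {"dx": 0, "dy": 0, "dz": 0, "rx": 0, "ry": 0, "rz": 0}, {"dx": 0, "dy": 0, "dz": 0, "rx": 0, "ry": 0, "rz": 0}])

```text
t: 15.3
tcp_pos: [0.6737, -0.2628, -0.0119]
tool_rot: [0.156, 0.988, -0.0, 0.0]
force: [-2.1, 0.4, 7.1]
finger_gap: 0.207
gripper_force: 30.0
```

Contact force is 7 N at the predicted height. Releasing and backing off upward.

move_arm(targets=[{"dx": 0, "dy": 0, "dz": 0, "rx": 0, "ry": 0, "rz": 0}, {"dx": 0, "dy": 0, "dz": 0, "rx": 0, "ry": 0, "rz": 0}, {"dx": 0, "dy": 0, "dz": 0, "rx": 0, "ry": 0, "rz": 0}, {"dx": 0, "dy": 0, "dz": 0, "rx": 0, "ry": 0, "rz": 0}, {"dx": 0, "dy": 0, "dz": 0, "rx": 0, "ry": 0, "rz": 0}, {"dx": 0, "dy": 0, "dz": 0, "rx": 0, "ry": 0, "rz": 0}, {"dx": 0, "dy": 0, "dz": 0.3, "rx": 0, "ry": 0, "rz": 0}, {"dx": 0, "dy": 0, "dz": 0.6, "rx": 0, "ry": 0, "rz": 0}, {"dx": 0, "dy": 0, "dz": 1, "rx": 0, "ry": 0, "rz": 0}, {"dx": 0, "dy": 0, "dz": 1, "rx": 0, "ry": 0, "rz": 0}], claw=55)

```text
t: 16.55
tcp_pos: [0.6739, -0.2629, 0.061]
tool_rot: [0.156, 0.988, -0.0, 0.001]
force: [0.9, -0.5, 0.2]
finger_gap: 0.549
gripper_force: 0.0
```

move_arm(targets=[{"dx": 0, "dy": 0, "dz": 1, "rx": 0, "ry": 0, "rz": 0}, {"dx": -0.32, "dy": 1, "dz": 1, "rx": 0, "ry": 0, "rz": 0}, {"dx": -0.32, "dy": 1, "dz": 0, "rx": 0, "ry": 0, "rz": 0}, {"dx": -0.32, "dy": 1, "dz": 0, "rx": 0, "ry": 0, "rz": 0}, {"dx": -0.32, "dy": 1, "dz": 0, "rx": 0, "ry": 0, "rz": 0}, {"dx": -0.32, "dy": 1, "dz": 0, "rx": 0, "ry": 0, "rz": 0}, {"dx": -0.32, "dy": 1, "dz": 0, "rx": 0, "ry": 0, "rz": 0}, {"dx": -0.32, "dy": 1, "dz": 0, "rx": 0, "ry": 0, "rz": 0}, {"dx": -0.32, "dy": 1, "dz": 0, "rx": 0, "ry": 0, "rz": 0}, {"dx": -0.32, "dy": 1, "dz": 0, "rx": 0, "ry": 0, "rz": 0}])

```text
t: 17.8
tcp_pos: [0.601, -0.0361, 0.109]
tool_rot: [0.156, 0.988, 0.0, 0.0]
force: [-0.5, -0.0, -0.8]
finger_gap: 0.552
gripper_force: 0.0
```

```bash
python3 -c "
from h import *
print(w2p('top',(.6736,-.2633,.015)), w2p('scene',(.6736,-.2633,.015)),sensors.sense()['q'])
snap('top','t4.png',(380,90,520,290),3)"
```

```text
[438.80066459 140.10358267] [307.39123569 351.6863845 ] [-2.45361405e-01  6.24829009e-01  1.58056425e+00  3.65148078e-05
  9.36191802e-01 -1.50245187e+00]
```

View pics/t4.png

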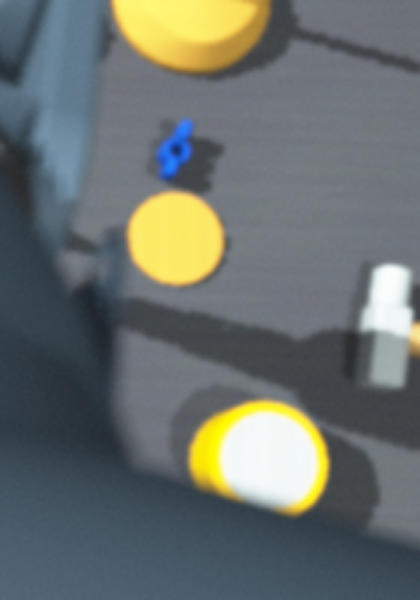

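The top view shows the nut upright at crop (176,149), i.e. (438.7,139.7), against a target of (438.8,140.1). Good. Next is the spacer, with the tool turned so it closes along x.

move_arm(targets=[{"dx": -0.15, "dy": 0.47, "dz": 0, "rx": 0, "ry": 0, "rz": -0.32}, {"dx": -0.15, "dy": 0.47, "dz": 0, "rx": 0, "ry": 0, "rz": -0.32}, {"dx": 0, "dy": 0, "dz": 0, "rx": 0, "ry": 0, "rz": -0.32}, {"dx": 0, "dy": 0, "dz": 0, "rx": 0, "ry": 0, "rz": -0.32}, {"dx": 0, "dy": 0, "dz": 0, "rx": 0, "ry": 0, "rz": -0.32}, {"dx": 0, "dy": 0, "dz": 0, "rx": 0, "ry": 0, "rz": -0.32}, {"dx": 0, "dy": 0, "dz": 0, "rx": 0, "ry": 0, "rz": -0.32}, {"dx": 0, "dy": 0, "dz": 0, "rx": 0, "ry": 0, "rz": -0.32}, {"dx": 0, "dy": 0, "dz": 0, "rx": 0, "ry": 0, "rz": 0}, {"dx": 0, "dy": 0, "dz": 0, "rx": 0, "ry": 0, "rz": 0}], claw=50, newtons=40)

```text
t: 19.1
tcp_pos: [0.594, -0.014, 0.109]
tool_rot: [0.735, 0.678, -0.0, 0.0]
force: [0.9, 0.7, -0.4]
finger_gap: 0.502
gripper_force: 0.0
```

move_arm(targets=[{"dx": 0, "dy": 0.04, "dz": -0.6, "rx": 0, "ry": 0, "rz": 0}, {"dx": 0, "dy": 0, "dz": -0.6, "rx": 0, "ry": 0, "rz": 0}, {"dx": 0, "dy": 0, "dz": -0.6, "rx": 0, "ry": 0, "rz": 0}, {"dx": 0, "dy": 0, "dz": -0.6, "rx": 0, "ry": 0, "rz": 0}, {"dx": 0, "dy": 0, "dz": -0.6, "rx": 0, "ry": 0, "rz": 0}, {"dx": 0, "dy": 0, "dz": -0.4, "rx": 0, "ry": 0, "rz": 0}, {"dx": 0, "dy": 0, "dz": -0.2, "rx": 0, "ry": 0, "rz": 0}, {"dx": 0, "dy": 0, "dz": 0, "rx": 0, "ry": 0, "rz": 0}, {"dx": 0, "dy": 0, "dz": 0, "rx": 0, "ry": 0, "rz": 0}, {"dx": 0, "dy": 0, "dz": 0, "rx": 0, "ry": 0, "rz": 0}])

```text
t: 20.35
tcp_pos: [0.5944, -0.0133, 0.0196]
tool_rot: [0.736, 0.677, 0.0, 0.0]
force: [-0.3, 0.3, -0.4]
finger_gap: 0.503
gripper_force: 0.0
```

move_arm(targets=[{"dx": 0, "dy": 0, "dz": 0, "rx": 0, "ry": 0, "rz": 0}, {"dx": 0, "dy": 0, "dz": 0, "rx": 0, "ry": 0, "rz": 0}, {"dx": 0, "dy": 0, "dz": 0, "rx": 0, "ry": 0, "rz": 0}, {"dx": 0, "dy": 0, "dz": 0, "rx": 0, "ry": 0, "rz": 0}, {"dx": 0, "dy": 0, "dz": 0, "rx": 0, "ry": 0, "rz": 0}, {"dx": 0, "dy": 0, "dz": 0, "rx": 0, "ry": 0, "rz": 0}, {"dx": 0, "dy": 0, "dz": 0, "rx": 0, "ry": 0, "rz": 0}, {"dx": 0, "dy": 0, "dz": 0, "rx": 0, "ry": 0, "rz": 0}, {"dx": 0, "dy": 0, "dz": 0, "rx": 0, "ry": 0, "rz": 0}, {"dx": 0, "dy": 0, "dz": 0, "rx": 0, "ry": 0, "rz": 0}], claw=0)

```text
t: 21.6
tcp_pos: [0.5944, -0.0133, 0.0196]
tool_rot: [0.736, 0.677, 0.0, 0.0]
force: [-0.1, -0.1, 5.2]
finger_gap: 0.323
gripper_force: 40.3
```

move_arm(targets=[{"dx": 0, "dy": 0, "dz": 0.2, "rx": 0, "ry": 0, "rz": 0}, {"dx": 0, "dy": 0, "dz": 0.5, "rx": 0, "ry": 0, "rz": 0}, {"dx": 0, "dy": 0, "dz": 0.8, "rx": 0, "ry": 0, "rz": 0}, {"dx": 0, "dy": 0, "dz": 0.8, "rx": 0, "ry": 0, "rz": 0}, {"dx": 0, "dy": 0, "dz": 0.8, "rx": 0, "ry": 0, "rz": 0}, {"dx": 0, "dy": 0, "dz": 0, "rx": 0, "ry": 0, "rz": 0}, {"dx": 0, "dy": 0.4, "dz": 0, "rx": 0, "ry": 0, "rz": 0}, {"dx": 0.1, "dy": 0.8, "dz": 0, "rx": 0, "ry": 0, "rz": 0}, {"dx": 0.1, "dy": 1, "dz": 0, "rx": 0, "ry": 0, "rz": 0}, {"dx": 0.1, "dy": 1, "dz": 0, "rx": 0, "ry": 0, "rz": 0}])

```text
t: 22.85
tcp_pos: [0.6009, 0.069, 0.0955]
tool_rot: [0.736, 0.677, -0.001, -0.001]
force: [0.6, 0.4, -0.9]
finger_gap: 0.327
gripper_force: 39.6
```

move_arm(targets=[{"dx": 0.1, "dy": 1, "dz": 0, "rx": 0, "ry": 0, "rz": 0}, {"dx": 0.1, "dy": 1, "dz": 0, "rx": 0, "ry": 0, "rz": 0}, {"dx": 0.1, "dy": 1, "dz": 0, "rx": 0, "ry": 0, "rz": 0}, {"dx": 0.1, "dy": 1, "dz": 0, "rx": 0, "ry": 0, "rz": 0}, {"dx": 0.1, "dy": 1, "dz": 0, "rx": 0, "ry": 0, "rz": 0}, {"dx": 0, "dy": 1, "dz": 0, "rx": 0, "ry": 0, "rz": 0}, {"dx": 0, "dy": 1, "dz": 0, "rx": 0, "ry": 0, "rz": 0}, {"dx": 0, "dy": 1, "dz": 0, "rx": 0, "ry": 0, "rz": 0}, {"dx": 0, "dy": 0, "dz": 0, "rx": 0, "ry": 0, "rz": 0}, {"dx": 0, "dy": 0, "dz": 0, "rx": 0, "ry": 0, "rz": 0}])

```text
t: 24.1
tcp_pos: [0.6136, 0.2668, 0.0961]
tool_rot: [0.736, 0.677, -0.001, -0.0]
force: [-0.1, 0.5, -1.1]
finger_gap: 0.328
gripper_force: 39.6
```

move_arm(targets=[{"dx": 0, "dy": 0, "dz": -0.6, "rx": 0, "ry": 0, "rz": 0}, {"dx": 0, "dy": 0, "dz": -0.7, "rx": 0, "ry": 0, "rz": 0}, {"dx": 0, "dy": 0, "dz": -0.7, "rx": 0, "ry": 0, "rz": 0}, {"dx": 0, "dy": 0, "dz": -0.6, "rx": 0, "ry": 0, "rz": 0}, {"dx": 0, "dy": 0, "dz": -0.6, "rx": 0, "ry": 0, "rz": 0}, {"dx": 0, "dy": 0, "dz": -0.5, "rx": 0, "ry": 0, "rz": 0}, {"dx": 0, "dy": 0, "dz": -0.3, "rx": 0, "ry": 0, "rz": 0}, {"dx": 0, "dy": 0, "dz": 0, "rx": 0, "ry": 0, "rz": 0}, {"dx": 0, "dy": 0, "dz": 0, "rx": 0, "ry": 0, "rz": 0}, {"dx": 0, "dy": 0, "dz": 0, "rx": 0, "ry": 0, "rz": 0}])

```text
t: 25.35
tcp_pos: [0.6146, 0.2669, -0.0028]
tool_rot: [0.736, 0.677, 0.001, 0.0]
force: [-0.1, 1.0, -1.3]
finger_gap: 0.327
gripper_force: 39.6
```

```bash
python3 -c "
from h import *
snap('scene','s7.png',(310,110,450,230),4)"
```

```text
(no output)
```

View pics/s7.png

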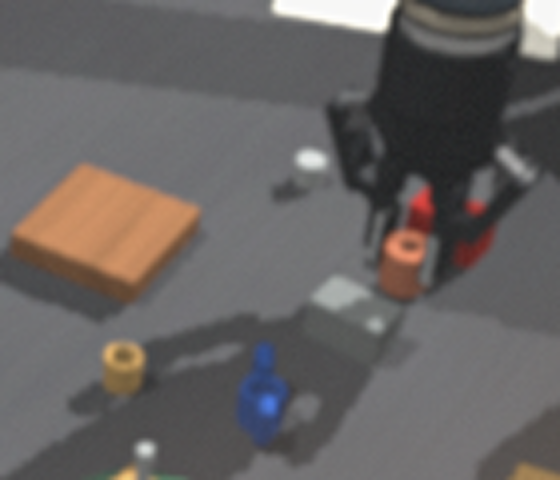

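The spacer is held upright between the blocks at crop (403,265), a few mm above the bench. Lowering the last 6 mm.

move_arm(targets=[{"dx": 0, "dy": 0, "dz": -0.1, "rx": 0, "ry": 0, "rz": 0}, {"dx": 0, "dy": 0, "dz": -0.08, "rx": 0, "ry": 0, "rz": 0}, {"dx": 0, "dy": 0, "dz": -0.06, "rx": 0, "ry": 0, "rz": 0}, {"dx": 0, "dy": 0, "dz": 0, "rx": 0, "ry": 0, "rz": 0}, {"dx": 0, "dy": 0, "dz": 0, "rx": 0, "ry": 0, "rz": 0}, {"dx": 0, "dy": 0, "dz": 0, "rx": 0, "ry": 0, "rz": 0}, {"dx": 0, "dy": 0, "dz": 0, "rx": 0, "ry": 0, "rz": 0}, {"dx": 0, "dy": 0, "dz": 0, "rx": 0, "ry": 0, "rz": 0}, {"dx": 0, "dy": 0, "dz": 0, "rx": 0, "ry": 0, "rz": 0}, {"dx": 0, "dy": 0, "dz": 0, "rx": 0, "ry": 0, "rz": 0}])

```text
t: 26.65
tcp_pos: [0.614, 0.2668, -0.0084]
tool_rot: [0.736, 0.677, -0.0, 0.0]
force: [-2.1, -1.2, 5.3]
finger_gap: 0.325
gripper_force: 40.3
```

move_arm(targets=[{"dx": 0, "dy": 0, "dz": 0, "rx": 0, "ry": 0, "rz": 0}, {"dx": 0, "dy": 0, "dz": 0, "rx": 0, "ry": 0, "rz": 0}, {"dx": 0, "dy": 0, "dz": 0, "rx": 0, "ry": 0, "rz": 0}, {"dx": 0, "dy": 0, "dz": 0, "rx": 0, "ry": 0, "rz": 0}, {"dx": 0, "dy": 0, "dz": 0, "rx": 0, "ry": 0, "rz": 0}, {"dx": 0, "dy": 0, "dz": 0.3, "rx": 0, "ry": 0, "rz": 0}, {"dx": 0, "dy": 0, "dz": 0.7, "rx": 0, "ry": 0, "rz": 0}, {"dx": 0, "dy": 0, "dz": 1, "rx": 0, "ry": 0, "rz": 0}, {"dx": 0, "dy": 0, "dz": 1, "rx": 0, "ry": 0, "rz": 0}, {"dx": 0, "dy": 0, "dz": 1, "rx": 0, "ry": 0, "rz": 0}], claw=55)

```text
t: 27.9
tcp_pos: [0.6145, 0.2669, 0.093]
tool_rot: [0.736, 0.677, 0.001, 0.0]
force: [0.3, 0.4, -0.1]
finger_gap: 0.55
gripper_force: 0.0
```

move_arm(targets=[{"dx": 0.12, "dy": -1, "dz": 0.3, "rx": 0, "ry": 0, "rz": 0}, {"dx": 0.12, "dy": -1, "dz": 0, "rx": 0, "ry": 0, "rz": 0}, {"dx": 0.12, "dy": -1, "dz": 0, "rx": 0, "ry": 0, "rz": 0}, {"dx": 0.12, "dy": -1, "dz": 0, "rx": 0, "ry": 0, "rz": 0}, {"dx": 0.12, "dy": -1, "dz": 0, "rx": 0, "ry": 0, "rz": 0}, {"dx": 0.12, "dy": -1, "dz": 0, "rx": 0, "ry": 0, "rz": 0}, {"dx": 0.12, "dy": -1, "dz": 0, "rx": 0, "ry": 0, "rz": 0}, {"dx": 0.12, "dy": -1, "dz": 0, "rx": 0, "ry": 0, "rz": 0}, {"dx": 0.12, "dy": -1, "dz": 0, "rx": 0, "ry": 0, "rz": 0}, {"dx": 0.12, "dy": -1, "dz": 0, "rx": 0, "ry": 0, "rz": 0}], claw=42)

```text
t: 29.15
tcp_pos: [0.6446, 0.0159, 0.0997]
tool_rot: [0.736, 0.677, 0.001, 0.001]
force: [0.1, -0.0, 0.7]
finger_gap: 0.416
gripper_force: 0.0
```

```bash
python3 -c "
from h import *
a=w2p('top',(.6144,.2665,.03));b=w2p('scene',(.647,-.017,.072));print(a,b)
t=cams.snapshot('top')[:,:,::-1];s=cams.snapshot('scene')[:,:,::-1]
o=np.hstack([cv2.resize(t[130:190,150:250],(500,300),interpolation=2)[:, :400],cv2.resize(s[200:275,310:410],(400,300),interpolation=2)])
cv2.imwrite('pics/c5.png',o)"
```

```text
[199.00631227 156.77151271] [367.97164956 236.12378361]
```

View pics/c5.png

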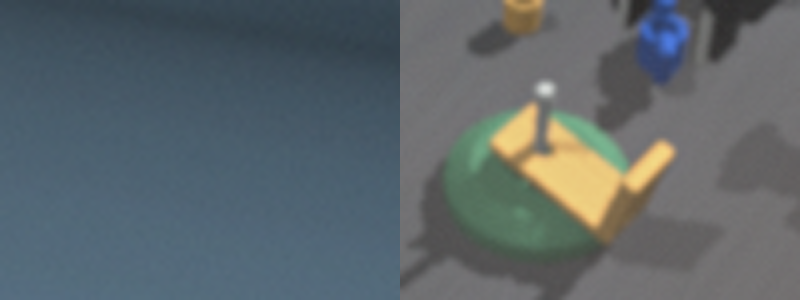

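The left half is blocked by the arm. The right half shows the bracket's tab top at composite (650,167), i.e. pixel (372.5,241.7), against about (368,236.5) before. The bracket turned a bit when the spacer came off, so I'll fit its pose by image code from here, as the picture quota is used up.

```bash
cat >> h.py <<'E'
from scipy.optimize import minimize
def box(x0,x1,y0,y1,z0,z1): return np.array([[x,y,z] for x in(x0,x1) for y in(y0,y1) for z in(z0,z1)])
FOOT=box(-.04,.04,-.018,.018,0,.006);TAB=box(.03,.04,-.018,.018,0,.05)
def brass(im,cam,roi,x0,z=.022,K=4):
    """fit bracket (x,y,yaw) in BGR im by silhouette overlap"""
    u0,v0,u1,v1=roi
    hsv=cv2.cvtColor(cv2.resize(im[v0:v1,u0:u1],None,fx=K,fy=K,interpolation=2),cv2.COLOR_BGR2HSV)
    m=cv2.inRange(hsv,(13,95,60),(32,255,255))
    n,l,st,_=cv2.connectedComponentsWithStats(m); m=(l==1+np.argmax(st[1:,4])).astype(np.uint8)
    def cost(p):
        c,s=np.cos(p[2]),np.sin(p[2]);R=np.array([[c,-s,0],[s,c,0],[0,0,1]]);o=np.zeros_like(m)
        for B in(FOOT,TAB):
            q=np.array([w2p(cam,R@b+[p[0],p[1],z]) for b in B])
            q=((q-[u0,v0]+.5)*K-.5)*16
            cv2.fillConvexPoly(o,cv2.convexHull(q.round().astype(np.int32)),1,shift=4)
        return 1-(o&m).sum()/(o|m).sum()
    best=min((minimize(cost,[x0[0],x0[1],y],method='Nelder-Mead',options=dict(initial_simplex=[[x0[0],x0[1],y],[x0[0]+.008,x0[1],y],[x0[0],x0[1]+.008,y],[x0[0],x0[1],y+.15]])) for y in x0[2:]),key=lambda r:r.fun)
    return best.x,best.fun
E
python3 - <<'E'
from h import *
roi=(315,195,405,280)
print('init',brass(cv2.imread('pics/raw_s0.png'),'scene',roi,(.612,-.014,-.07)))
im=np.ascontiguousarray(cams.snapshot('scene')[:,:,::-1]);cv2.imwrite('pics/raw_b.png',im)
(p,f)=brass(im,'scene',roi,(.612,-.014,-.07,-.3,-.5,.2));print('now',p,np.degrees(p[2]),f)
c,s=np.cos(p[2]),np.sin(p[2]);print('tab',p[0]+.035*c,p[1]+.035*s,'hole',p[0]-.018*c,p[1]-.018*s,'tabtop',w2p('scene',(p[0]+.035*c,p[1]+.035*s,.072)))
E
```

```text
init (array([ 0.61040215, -0.01491664, -0.05072437]), np.float64(0.2911236350827756))Traceback (most recent call last):
  File "<stdin>", line 5, in <module>
  File "h.py", line 31, in brass
    best=min((minimize(cost,[x0[0],x0[1],y],method='Nelder-Mead',options=dict(initial_simplex=[[x0[0],x0[1],y],[x0[0]+.008,x0[1],y],[x0[0],x0[1]+.008,y],[x0[0],x0[1],y+.15]])) for y in x0[2:]),key=lambda r:r.fun)
  File "h.py", line 31, in <genexpr>
    best=min((minimize(cost,[x0[0],x0[1],y],method='Nelder-Mead',options=dict(initial_simplex=[[x0[0],x0[1],y],[x0[0]+.008,x0[1],y],[x0[0],x0[1]+.008,y],[x0[0],x0[1],y+.15]])) for y in x0[2:]),key=lambda r:r.fun)
              ~~~~~~~~^^^^^^^^^^^^^^^^^^^^^^^^^^^^^^^^^^^^^^^^^^^^^^^^^^^^^^^^^^^^^^^^^^^^^^^^^^^^^^^^^^^^^^^^^^^^^^^^^^^^^^^^^^^^^^^^^^^^^^^^^^^^^^^^^^^^^^^^^^^^^^^^^^^^^^^^^
    res = _minimize_neldermead(fun, x0, args, callback, bounds=bounds,
                               **options)
    fxr = func(xr)
    fx = function(np.copy(x), *(wrapper_args + args))
  File "h.py", line 27, in cost
    q=np.array([w2p(cam,R@b+[p[0],p[1],z]) for b in B])
                ~~~^^^^^^^^^^^^^^^^^^^^^^^
  File "h.py", line 13, in w2p
    m=cams.camera_model(name);E=np.array(m['extrinsics']);q=E[:3,:3]@np.array(p)+E[:3,3]
ValueError: time passes only in moves, steps and waits
```

```bash
sed -i 's/cams.camera_model(name);E/CM(name);E/' h.py; sed -i '2a import functools\nCM=functools.lru_cache(None)(lambda n:cams.camera_model(n))' h.py
python3 - <<'E'
from h import *
roi=(315,195,405,280)
im=np.ascontiguousarray(cams.snapshot('scene')[:,:,::-1]);cv2.imwrite('pics/raw_b.png',im)
for z in(.022,.025):
    (p,f)=brass(im,'scene',roi,(.612,-.014,-.07,-.3,-.5,.2),z);print('now',p,np.degrees(p[2]),f)
c,s=np.cos(p[2]),np.sin(p[2]);print('tab',p[0]+.035*c,p[1]+.035*s,'hole',p[0]-.018*c,p[1]-.018*s,'tabtop',w2p('scene',(p[0]+.035*c,p[1]+.035*s,.072)),sensors.sense()['t'])
E
```

```text
now [ 0.61183941 -0.01156643 -0.2435782 ] -13.956003030408816 0.26934120928706207
now [ 0.61292839 -0.01400716 -0.22680529] -12.994986165453586 0.26917428198433424
tab 0.647032034897518 -0.021877466349116175 hole 0.5953893783566765 -0.009959579564762183 tabtop [366.76889987 237.61202803] 29.35
```

```bash
python3 - <<'E'
from h import *
from scipy.optimize import least_squares
from scipy.spatial.transform import Rotation as Ro
def fit(obj,px,flat):
    def res(p):
        R=Ro.from_euler('ZY',[p[2],0 if flat else p[3]]).as_matrix();z=.022 if flat else p[4]
        return np.ravel([w2p('scene',R@o+[p[0],p[1],z]) for o in np.array(obj)]-np.array(px))
    return least_squares(res,[.612,-.014,-.07,0,.022])
obj=[(-.04,-.018,.006),(-.04,.018,.006),(.04,-.018,0),(.03,-.018,.05),(.04,.018,.05),(.035,0,.05)]
c=[(490,143),(533,104),(605,241),(625,186),(677,150),(650,167)]
px=[(310+(u-400)/4-.4,200+v/4-.4) for u,v in c]
s1=[(220,328),(262,290),(403,445),(397,340),(478,288),(440,310)]
px1=[(295+u/6-.4,185+v/6-.4) for u,v in s1]
for n,P in(('init',px1),('now',px)):
    for flat in(1,0):
        r=fit(obj,P,flat);print(n,flat,r.x.round(4),np.degrees(r.x[2:4]).round(1),'rms',np.sqrt(2*r.cost/12).round(2));
        R=Ro.from_euler('ZY',[r.x[2],0 if flat else r.x[3]]).as_matrix();z=.022 if flat else r.x[4]
        print('   hole',(R@[-.018,0,0]+[r.x[0],r.x[1],z]).round(4),'tabmid',(R@[.035,0,.035]+[r.x[0],r.x[1],z]).round(4),r.fun.reshape(-1,2).round(1).tolist() if not flat else '')
E
```

```text
init 1 [ 0.6119 -0.0184 -0.0079  0.      0.022 ] [-0.5  0. ] rms 1.04
   hole [ 0.5939 -0.0182  0.022 ] tabmid [ 0.6469 -0.0186  0.057 ] 
init 0 [ 0.5966  0.0114  0.0305  0.0306 -0.0139] [1.7 1.8] rms 0.9
   hole [ 0.5786  0.0109 -0.0133] tabmid [0.6326 0.0125 0.02  ] [[-0.5, 1.5], [0.8, -2.1], [0.8, -0.1], [0.4, -0.1], [-0.8, 0.1], [-0.6, 0.6]]
now 1 [ 0.6189 -0.0149 -0.178   0.      0.022 ] [-10.2   0. ] rms 2.91
   hole [ 0.6012 -0.0117  0.022 ] tabmid [ 0.6534 -0.0211  0.057 ] 
now 0 [ 0.6028  0.0012 -0.0341  0.2946  0.006 ] [-2.  16.9] rms 0.49
   hole [0.5856 0.0018 0.0113] tabmid [ 6.464e-01 -3.000e-04  2.940e-02] [[0.6, -0.3], [-0.8, -0.1], [0.5, 0.4], [-0.2, -0.9], [-0.2, 0.7], [0.1, 0.1]]
```

The point fit gives a much better match (rms 0.5 px against 2.9) with the bracket tipped about 17° nose-down over the base's edge. That is plausible, since its centre of mass is near the rim. I'll move the arm aside and measure with both cameras.

move_arm(targets=[{"dx": 0, "dy": -0.5, "dz": 1, "rx": 0, "ry": 0, "rz": 0}, {"dx": -0.2, "dy": -1, "dz": 1, "rx": 0, "ry": 0, "rz": 0}, {"dx": -0.2, "dy": -1, "dz": 0, "rx": 0, "ry": 0, "rz": 0}, {"dx": -0.2, "dy": -1, "dz": 0, "rx": 0, "ry": 0, "rz": 0}, {"dx": -0.2, "dy": -1, "dz": 0, "rx": 0, "ry": 0, "rz": 0}, {"dx": -0.2, "dy": -1, "dz": 0, "rx": 0, "ry": 0, "rz": 0}, {"dx": -0.2, "dy": -1, "dz": 0, "rx": 0, "ry": 0, "rz": 0}, {"dx": -0.2, "dy": -1, "dz": 0, "rx": 0, "ry": 0, "rz": 0}, {"dx": -0.2, "dy": -1, "dz": 0, "rx": 0, "ry": 0, "rz": 0}, {"dx": 0, "dy": -1, "dz": 0, "rx": 0, "ry": 0, "rz": 0}])

```text
t: 30.6
tcp_pos: [0.604, -0.2202, 0.1484]
tool_rot: [0.735, 0.678, 0.0, -0.0]
force: [0.0, -0.6, 0.0]
finger_gap: 0.419
gripper_force: 0.0
```

```bash
python3 - <<'E'
from h import *
for n in('top','scene'):
    im=np.ascontiguousarray(cams.snapshot(n)[:,:,::-1]);cv2.imwrite(f'pics/raw_b_{n}.png',im)
    u0,v0,u1,v1=(300,125,360,205) if n=='top' else (315,195,405,280)
    K=4;hsv=cv2.cvtColor(cv2.resize(im[v0:v1,u0:u1],None,fx=K,fy=K,interpolation=2),cv2.COLOR_BGR2HSV)
    m=cv2.inRange(hsv,(8,70,40),(32,255,255))
    nn,l,st,_=cv2.connectedComponentsWithStats(m);i=1+np.argmax(st[1:,4]);m=(l==i).astype(np.uint8)
    c=max(cv2.findContours(m,0,2)[0],key=cv2.contourArea)
    a=cv2.approxPolyDP(c,6,True)[:,0]/K-.4+[u0,v0]
    print(n,st[i,4]/K/K,a.round(1).tolist())
t=cv2.imread('pics/raw_b_top.png');hsv=cv2.cvtColor(t,cv2.COLOR_BGR2HSV)
m=cv2.inRange(hsv[130:185,185:215],(0,70,60),(14,255,255));
nn,l,st,ce=cv2.connectedComponentsWithStats(m);i=1+np.argmax(st[1:,4]);print('spacer',st[i],ce[i]+[185,130],p2w('top',*(ce[i]+[185,130]),.025))
E
```

```text
Traceback (most recent call last):
ValueError: attempt to get argmax of an empty sequence
```

```bash
python3 - <<'E'
from h import *
t=cv2.imread('pics/raw_b_top.png');hsv=cv2.cvtColor(t,cv2.COLOR_BGR2HSV)
m=cv2.inRange(hsv[130:185,185:215],(0,70,60),(14,255,255));
nn,l,st,ce=cv2.connectedComponentsWithStats(m)
if nn>1: i=1+np.argmax(st[1:,4]);print('spacer',st[i],ce[i]+[185,130],p2w('top',*(ce[i]+[185,130]),.025))
im=np.ascontiguousarray(cams.snapshot('scene')[:,:,::-1]);cv2.imwrite('pics/raw_b_scene.png',im)
u0,v0,u1,v1=(315,195,405,280);K=4
hsv=cv2.cvtColor(cv2.resize(im[v0:v1,u0:u1],None,fx=K,fy=K,interpolation=2),cv2.COLOR_BGR2HSV)
m=cv2.inRange(hsv,(8,70,40),(32,255,255))
nn,l,st,_=cv2.connectedComponentsWithStats(m);i=1+np.argmax(st[1:,4]);m=(l==i).astype(np.uint8);np.save('m.npy',m)
c=max(cv2.findContours(m,0,2)[0],key=cv2.contourArea)
print(st[i]/K,(cv2.approxPolyDP(c,6,True)[:,0]/K-.4+[u0,v0]).round(1).tolist())
from scipy.optimize import differential_evolution
from scipy.spatial.transform import Rotation as Ro
S=np.array([.594,-.013])
def pose(p): # hole offset along/across, yaw, pitch; rests on rim r=.036 at z=.022
    a,b,yaw,th=p
    R=Ro.from_euler('ZY',[yaw,th]).as_matrix(); d=np.array([np.cos(yaw),np.sin(yaw)])
    h=np.array([*(S+a*d+b*np.array([-d[1],d[0]])),.022+(.036-a)*np.tan(th)])
    return R,h-R@[-.018,0,0]
def cost(p):
    R,o=pose(p);g=np.zeros_like(m)
    for B in(FOOT,TAB):
        q=np.array([w2p('scene',R@b+o) for b in B]);q=((q-[u0,v0]+.5)*K-.5)*16
        cv2.fillConvexPoly(g,cv2.convexHull(q.round().astype(np.int32)),1,shift=4)
    return 1-(g&m).sum()/(g|m).sum()
for lo,hi in((0,.001),(0,.5)):
    r=differential_evolution(cost,[(-.006,.006),(-.004,.004),(-.5,.3),(lo,hi)],seed=1,maxiter=60)
    R,o=pose(r.x);print(r.x.round(4),np.degrees(r.x[2:]).round(1),r.fun,'o',o.round(4),'tab35',(R@[.035,0,.035]+o).round(4),'top',(R@[.035,0,.05]+o).round(4))
E
```

```text
[  17.5    30.75   46.5    35.   2717.75] [[342.1, 225.4], [333.1, 233.4], [332.4, 236.6], [361.4, 260.1], [369.6, 251.8], [377.8, 236.4], [373.4, 235.4], [365.1, 243.1], [347.4, 229.6], [347.1, 237.1], [344.8, 238.1], [342.6, 236.4], [343.8, 226.1]]
[ 0.0007  0.004  -0.2355  0.0003] [-13.5   0. ] 0.24197860962566842 o [ 0.6131 -0.0135  0.022 ] tab35 [ 0.6472 -0.0216  0.057 ] top [ 0.6472 -0.0216  0.072 ]
[-0.0003 -0.0013 -0.0761  0.2491] [-4.4 14.3] 0.06793760831889084 o [ 0.611  -0.0156  0.0268] tab35 [ 0.6534 -0.0188  0.0521] top [ 0.6571 -0.0191  0.0666]
```

The scene fit is now solid (93% overlap): the bracket's yaw is −4.4° and it is tipped 14.3° nose-down. I'll tilt the tool to match the tab and approach along its axis.

move_arm(targets=[{"dx": 0.3, "dy": 1, "dz": 0, "rx": 0, "ry": 0, "rz": 0}, {"dx": 0.3, "dy": 1, "dz": 0, "rx": 0, "ry": 0, "rz": 0}, {"dx": 0.3, "dy": 1, "dz": 0, "rx": 0, "ry": 0, "rz": 0}, {"dx": 0.3, "dy": 1, "dz": 0, "rx": 0, "ry": 0, "rz": 0}, {"dx": 0.3, "dy": 1, "dz": 0, "rx": 0.01, "ry": 0.12, "rz": 0}, {"dx": 0.3, "dy": 1, "dz": 0, "rx": 0.01, "ry": 0.12, "rz": 0}, {"dx": 0.3, "dy": 1, "dz": 0, "rx": 0.01, "ry": 0.12, "rz": 0}, {"dx": 0.3, "dy": 1, "dz": 0, "rx": 0.01, "ry": 0.12, "rz": 0}, {"dx": 0, "dy": 0, "dz": 0, "rx": 0, "ry": 0, "rz": 0}, {"dx": 0, "dy": 0, "dz": 0, "rx": 0, "ry": 0, "rz": 0}], claw=45, newtons=60)

```text
t: 31.95
tcp_pos: [0.6635, -0.0202, 0.1478]
tool_rot: [0.73, 0.672, -0.085, -0.093]
force: [0.0, -0.5, -0.6]
finger_gap: 0.452
gripper_force: 0.0
```

```bash
python3 - <<'E'
from h import *
from scipy.spatial.transform import Rotation as Ro
s=sensors.sense();M=Ro.from_quat(s['tool_rot']).as_matrix();print(s['tcp_pos'].round(4),M.round(3).tolist())
E
```

```text
[ 0.6635 -0.0202  0.1478] [[0.082, 0.965, -0.249], [0.997, -0.08, 0.02], [-0.0, -0.25, -0.968]]
```

move_arm(targets=[{"dx": 0.04, "dy": 0.02, "dz": -0.7, "rx": 0, "ry": 0, "rz": 0}, {"dx": 0, "dy": 0, "dz": -0.7, "rx": 0, "ry": 0, "rz": 0}, {"dx": 0, "dy": 0, "dz": -0.7, "rx": 0, "ry": 0, "rz": 0}, {"dx": -0.16, "dy": 0.01, "dz": -0.62, "rx": 0, "ry": 0, "rz": 0}, {"dx": -0.16, "dy": 0.01, "dz": -0.62, "rx": 0, "ry": 0, "rz": 0}, {"dx": -0.16, "dy": 0.01, "dz": -0.62, "rx": 0, "ry": 0, "rz": 0}, {"dx": -0.16, "dy": 0.01, "dz": -0.62, "rx": 0, "ry": 0, "rz": 0}, {"dx": -0.15, "dy": 0.01, "dz": -0.6, "rx": 0, "ry": 0, "rz": 0}, {"dx": 0, "dy": 0, "dz": 0, "rx": 0, "ry": 0, "rz": 0}, {"dx": 0, "dy": 0, "dz": 0, "rx": 0, "ry": 0, "rz": 0}])

```text
t: 33.2
tcp_pos: [0.6458, -0.0191, 0.0188]
tool_rot: [0.73, 0.672, -0.085, -0.092]
force: [1.1, -0.5, 0.4]
finger_gap: 0.447
gripper_force: 0.0
```

move_arm(targets=[{"dx": 0, "dy": 0, "dz": 0, "rx": 0, "ry": 0, "rz": 0}, {"dx": 0, "dy": 0, "dz": 0, "rx": 0, "ry": 0, "rz": 0}, {"dx": 0, "dy": 0, "dz": 0, "rx": 0, "ry": 0, "rz": 0}, {"dx": 0, "dy": 0, "dz": 0, "rx": 0, "ry": 0, "rz": 0}, {"dx": 0, "dy": 0, "dz": 0, "rx": 0, "ry": 0, "rz": 0}, {"dx": 0, "dy": 0, "dz": 0, "rx": 0, "ry": 0, "rz": 0}, {"dx": 0, "dy": 0, "dz": 0, "rx": 0, "ry": 0, "rz": 0}, {"dx": 0, "dy": 0, "dz": 0, "rx": 0, "ry": 0, "rz": 0}, {"dx": 0, "dy": 0, "dz": 0, "rx": 0, "ry": 0, "rz": 0}, {"dx": 0, "dy": 0, "dz": 0, "rx": 0, "ry": 0, "rz": 0}], claw=0)

```text
t: 34.45
tcp_pos: [0.6458, -0.0191, 0.0192]
tool_rot: [0.73, 0.672, -0.085, -0.092]
force: [-0.3, 0.0, 5.7]
finger_gap: 0.106
gripper_force: 62.2
```

move_arm(targets=[{"dx": 0, "dy": 0, "dz": 0.2, "rx": 0, "ry": 0, "rz": 0}, {"dx": 0, "dy": 0, "dz": 0.3, "rx": 0, "ry": 0, "rz": 0}, {"dx": 0.02, "dy": 0, "dz": 0.13, "rx": -0.01, "ry": -0.12, "rz": 0}, {"dx": 0.02, "dy": 0, "dz": 0.13, "rx": -0.01, "ry": -0.12, "rz": 0}, {"dx": 0.02, "dy": 0, "dz": 0.13, "rx": -0.01, "ry": -0.12, "rz": 0}, {"dx": 0.02, "dy": 0, "dz": 0.13, "rx": -0.01, "ry": -0.12, "rz": 0}, {"dx": 0, "dy": 0, "dz": 0, "rx": 0, "ry": 0, "rz": 0}, {"dx": 0, "dy": 0, "dz": 0, "rx": 0, "ry": 0, "rz": 0}, {"dx": 0, "dy": 0, "dz": 0, "rx": 0, "ry": 0, "rz": 0}, {"dx": 0, "dy": 0, "dz": 0, "rx": 0, "ry": 0, "rz": 0}])

```text
t: 35.7
tcp_pos: [0.6476, -0.0191, 0.0437]
tool_rot: [0.736, 0.677, -0.0, -0.0]
force: [-0.4, 0.3, -2.8]
finger_gap: 0.103
gripper_force: 60.9
```

move_arm(targets=[{"dx": 0, "dy": 0, "dz": 0.3, "rx": 0, "ry": 0, "rz": 0}, {"dx": 0, "dy": 0, "dz": 0.5, "rx": 0, "ry": 0, "rz": 0}, {"dx": 0, "dy": 0, "dz": 0.5, "rx": 0, "ry": 0, "rz": 0}, {"dx": 0, "dy": 0, "dz": 0.5, "rx": 0, "ry": 0, "rz": 0}, {"dx": 0, "dy": 0, "dz": 0.5, "rx": 0, "ry": 0, "rz": 0}, {"dx": 0, "dy": 0, "dz": 0.4, "rx": 0, "ry": 0, "rz": 0}, {"dx": 0, "dy": 0, "dz": 0, "rx": 0, "ry": 0, "rz": 0}, {"dx": 0, "dy": 0, "dz": 0, "rx": 0, "ry": 0, "rz": 0}, {"dx": 0, "dy": 0, "dz": 0, "rx": 0, "ry": 0, "rz": 0}, {"dx": 0, "dy": 0, "dz": 0, "rx": 0, "ry": 0, "rz": 0}])

```text
t: 36.95
tcp_pos: [0.647, -0.0189, 0.1109]
tool_rot: [0.736, 0.677, -0.0, -0.0]
force: [0.8, -0.3, -2.4]
finger_gap: 0.102
gripper_force: 61.1
```

```bash
cat > hb.py <<'E'
from h import *
from scipy.optimize import differential_evolution
from scipy.spatial.transform import Rotation as Ro
def fit3(roi,bounds,pose,keep=lambda hsv:None):
    im=np.ascontiguousarray(cams.snapshot('scene')[:,:,::-1]);u0,v0,u1,v1=roi;K=4
    hsv=cv2.cvtColor(cv2.resize(im[v0:v1,u0:u1],None,fx=K,fy=K,interpolation=2),cv2.COLOR_BGR2HSV)
    m=cv2.inRange(hsv,(13,90,40),(32,255,255));nn,l,st,_=cv2.connectedComponentsWithStats(m)
    i=1+np.argmax(st[1:,4]);m=(l==i).astype(np.uint8);print('area',st[i]/K)
    # ignore dark gripper pixels in front
    dark=cv2.inRange(hsv,(0,0,0),(180,255,45))>0
    def cost(p):
        R,o=pose(p);g=np.zeros_like(m)
        for B in(FOOT,TAB):
            q=np.array([w2p('scene',R@b+o) for b in B]);q=((q-[u0,v0]+.5)*K-.5)*16
            cv2.fillConvexPoly(g,cv2.convexHull(q.round().astype(np.int32)),1,shift=4)
        g[dark]=0
        return 1-(g&m).sum()/(g|m).sum()
    r=differential_evolution(cost,bounds,seed=1,maxiter=60);return r.x,r.fun
E
python3 - <<'E'
from hb import *
s=sensors.sense();T=s['tcp_pos'];print(T.round(4))
# p: x-offset of origin from tcp, z offset, pitch ; yaw fixed -4.4deg
pose=lambda p:(Ro.from_euler('ZY',[-.077,p[2]]).as_matrix(),np.array([T[0]-.035*np.cos(.077)+p[0],T[1]+.0027,T[2]+p[1]]))
c=w2p('scene',(T[0]-.035,T[1],T[2]+.02)).astype(int);print(c)
x,f=fit3((c[0]-45,c[1]-45,c[0]+45,c[1]+45),[(-.01,.01),(-.012,.012),(-.3,.3)],pose);print(x.round(4),np.degrees(x[2]),f)
E
```

```text
[ 0.647  -0.0189  0.1109]
[354 208]
area [  24.25   33.     42.75   33.25 2681.5 ]
[-0.0019  0.0007  0.0244] 1.3997164184865798 0.2670134056113105
```

The bracket is clear of the stud and level in the grip (about 1°), with its underside at about TCP height. Carrying it to the wood block.

move_arm(targets=[{"dx": -0.68, "dy": 0.86, "dz": 0, "rx": 0, "ry": 0, "rz": 0}, {"dx": -0.68, "dy": 0.86, "dz": 0, "rx": 0, "ry": 0, "rz": 0}, {"dx": -0.69, "dy": 0.86, "dz": 0, "rx": 0, "ry": 0, "rz": 0}, {"dx": -0.69, "dy": 0.86, "dz": 0, "rx": 0, "ry": 0, "rz": 0}, {"dx": -0.69, "dy": 0.86, "dz": 0, "rx": 0, "ry": 0, "rz": 0}, {"dx": -0.69, "dy": 0.86, "dz": 0, "rx": 0, "ry": 0, "rz": 0}, {"dx": -0.69, "dy": 0.86, "dz": 0, "rx": 0, "ry": 0, "rz": 0}, {"dx": -0.69, "dy": 0.86, "dz": 0, "rx": 0, "ry": 0, "rz": 0}, {"dx": -0.69, "dy": 0.87, "dz": 0, "rx": 0, "ry": 0, "rz": 0}, {"dx": -0.69, "dy": 0.87, "dz": 0, "rx": 0, "ry": 0, "rz": 0}])

```text
t: 38.25
tcp_pos: [0.4746, 0.1975, 0.1117]
tool_rot: [0.736, 0.677, 0.0, 0.0]
force: [0.9, -0.2, -2.5]
finger_gap: 0.103
gripper_force: 61.0
```

move_arm(targets=[{"dx": 0, "dy": 0, "dz": -0.4, "rx": 0, "ry": 0, "rz": 0}, {"dx": 0, "dy": 0, "dz": -0.6, "rx": 0, "ry": 0, "rz": 0}, {"dx": 0, "dy": 0, "dz": -0.6, "rx": 0, "ry": 0, "rz": 0}, {"dx": 0, "dy": 0, "dz": -0.6, "rx": 0, "ry": 0, "rz": 0}, {"dx": 0, "dy": 0, "dz": -0.6, "rx": 0, "ry": 0, "rz": 0}, {"dx": 0, "dy": 0, "dz": -0.3, "rx": 0, "ry": 0, "rz": 0}, {"dx": 0, "dy": 0, "dz": -0.2, "rx": 0, "ry": 0, "rz": 0}, {"dx": 0, "dy": 0, "dz": 0, "rx": 0, "ry": 0, "rz": 0}, {"dx": 0, "dy": 0, "dz": 0, "rx": 0, "ry": 0, "rz": 0}, {"dx": 0, "dy": 0, "dz": 0, "rx": 0, "ry": 0, "rz": 0}])

```text
t: 39.5
tcp_pos: [0.4756, 0.1966, 0.0295]
tool_rot: [0.736, 0.677, 0.0, 0.0]
force: [0.5, 0.1, -2.1]
finger_gap: 0.105
gripper_force: 60.8
```

move_arm(targets=[{"dx": 0, "dy": 0, "dz": -0.15, "rx": 0, "ry": 0, "rz": 0}, {"dx": 0, "dy": 0, "dz": -0.1, "rx": 0, "ry": 0, "rz": 0}, {"dx": 0, "dy": 0, "dz": -0.06, "rx": 0, "ry": 0, "rz": 0}, {"dx": 0, "dy": 0, "dz": 0, "rx": 0, "ry": 0, "rz": 0}, {"dx": 0, "dy": 0, "dz": 0, "rx": 0, "ry": 0, "rz": 0}, {"dx": 0, "dy": 0, "dz": 0, "rx": 0, "ry": 0, "rz": 0}, {"dx": 0, "dy": 0, "dz": 0, "rx": 0, "ry": 0, "rz": 0}, {"dx": 0, "dy": 0, "dz": 0, "rx": 0, "ry": 0, "rz": 0}, {"dx": 0, "dy": 0, "dz": 0, "rx": 0, "ry": 0, "rz": 0}, {"dx": 0, "dy": 0, "dz": 0, "rx": 0, "ry": 0, "rz": 0}])

```text
t: 40.75
tcp_pos: [0.4752, 0.1965, 0.0221]
tool_rot: [0.736, 0.677, 0.0, 0.0]
force: [-1.2, -0.2, 5.6]
finger_gap: 0.105
gripper_force: 62.2
```

move_arm(targets=[{"dx": 0, "dy": 0, "dz": 0, "rx": 0, "ry": 0, "rz": 0}, {"dx": 0, "dy": 0, "dz": 0, "rx": 0, "ry": 0, "rz": 0}, {"dx": 0, "dy": 0, "dz": 0, "rx": 0, "ry": 0, "rz": 0}, {"dx": 0, "dy": 0, "dz": 0, "rx": 0, "ry": 0, "rz": 0}, {"dx": 0, "dy": 0, "dz": 0, "rx": 0, "ry": 0, "rz": 0}, {"dx": 0, "dy": 0, "dz": 0.3, "rx": 0, "ry": 0, "rz": 0}, {"dx": 0, "dy": 0, "dz": 0.7, "rx": 0, "ry": 0, "rz": 0}, {"dx": 0, "dy": 0, "dz": 1, "rx": 0, "ry": 0, "rz": 0}, {"dx": 0, "dy": 0, "dz": 1, "rx": 0, "ry": 0, "rz": 0}, {"dx": 0, "dy": 0, "dz": 1, "rx": 0, "ry": 0, "rz": 0}], claw=40, newtons=25)

```text
t: 42.0
tcp_pos: [0.4752, 0.1965, 0.1226]
tool_rot: [0.736, 0.677, 0.0, 0.0]
force: [-0.1, 0.7, 0.4]
finger_gap: 0.402
gripper_force: 0.0
```

move_arm(targets=[{"dx": 0, "dy": -0.5, "dz": 0.2, "rx": 0, "ry": 0, "rz": 0}, {"dx": -0.15, "dy": -1, "dz": 0, "rx": 0, "ry": 0, "rz": 0}, {"dx": -0.2, "dy": -1, "dz": 0, "rx": 0, "ry": 0, "rz": 0}, {"dx": -0.2, "dy": -1, "dz": 0, "rx": 0, "ry": 0, "rz": 0}, {"dx": -0.2, "dy": -1, "dz": 0, "rx": 0, "ry": 0, "rz": 0}, {"dx": -0.2, "dy": -1, "dz": 0, "rx": 0, "ry": 0, "rz": 0}, {"dx": -0.2, "dy": -1, "dz": 0, "rx": 0, "ry": 0, "rz": 0}, {"dx": -0.2, "dy": -1, "dz": 0, "rx": 0, "ry": 0, "rz": 0}, {"dx": -0.2, "dy": -1, "dz": 0, "rx": 0, "ry": 0, "rz": 0}, {"dx": -0.2, "dy": -0.75, "dz": 0, "rx": 0, "ry": 0, "rz": 0}], claw=85)

```text
t: 43.25
tcp_pos: [0.4305, -0.0361, 0.1257]
tool_rot: [0.736, 0.677, -0.0, -0.001]
force: [-0.2, 0.3, -0.6]
finger_gap: 0.851
gripper_force: 0.0
```

```bash
python3 - <<'E'
from hb import *
print(sensors.sense()['tcp_pos'].round(4))
pose=lambda p:(Ro.from_euler('Z',[p[2]]).as_matrix(),np.array([p[0],p[1],.02]))
c=w2p('scene',(.44,.2,.035)).astype(int);print(c)
x,f=fit3((c[0]-40,c[1]-40,c[0]+40,c[1]+40),[(.41,.47),(.17,.23),(-.4,.3)],pose);print('bracket',x.round(4),f)
im=cams.snapshot('scene');hsv=cv2.cvtColor(np.ascontiguousarray(im),cv2.COLOR_RGB2HSV)
c=w2p('scene',(.4311,-.0343,.046)).astype(int);u,v=c;m=cv2.inRange(hsv[v-20:v+25,u-20:u+20],(0,0,120),(180,80,255));print('cup',c,cv2.boundingRect(m)+np.array([u-20,v-20,0,0]))
c=w2p('scene',(.6144,.2665,.015)).astype(int);u,v=c;m=cv2.inRange(hsv[v-20:v+20,u-14:u+14],(0,60,60),(14,200,255));nn,l,st,ce=cv2.connectedComponentsWithStats(m);print('spacer exp',c,[(list(s),(k+[u-14,v-20]).round(1)) for s,k in zip(st[1:],ce[1:]) if s[4]>20])
E
```

```text
[ 0.4305 -0.0361  0.1257]
[337 159]
area [  16.5    31.     45.5    34.25 3148.5 ]Traceback (most recent call last):
    calc_energies = list(
        self._mapwrapper(self.func, parameters_pop[0:S])
    )
    return self.f(x, *self.args)
           ~~~~~~^^^^^^^^^^^^^^^
  File "hb.py", line 14, in cost
    q=np.array([w2p('scene',R@b+o) for b in B]);q=((q-[u0,v0]+.5)*K-.5)*16
                ~~~^^^^^^^^^^^^^^^
  File "h.py", line 15, in w2p
    m=CM(name);E=np.array(m['extrinsics']);q=E[:3,:3]@np.array(p)+E[:3,3]
                                             ~~~~~~~~^~~~~~~~~~~~
ValueError: matmul: Input operand 1 has a mismatch in its core dimension 0, with gufunc signature (n?,k),(k,m?)->(n?,m?) (size 1 is different from 3)

The above exception was the direct cause of the following exception:

Traceback (most recent call last):
  File "hb.py", line 18, in fit3
    r=differential_evolution(cost,bounds,seed=1,maxiter=60);return r.x,r.fun
RuntimeError: The map-like callable must be of the form f(func, iterable), returning a sequence of numbers the same length as 'iterable'
```

```bash
cat > chk.py <<'E'
from hb import *
print(sensors.sense()['tcp_pos'].round(4))
pose=lambda p:(Ro.from_euler('Z',p[2]).as_matrix(),np.array([p[0],p[1],.02]))
c=w2p('scene',(.44,.2,.035)).astype(int)
x,f=fit3((c[0]-40,c[1]-40,c[0]+40,c[1]+40),[(.41,.47),(.17,.23),(-.4,.3)],pose);print('bracket',x.round(4),f)
im=cams.snapshot('scene');hsv=cv2.cvtColor(np.ascontiguousarray(im),cv2.COLOR_RGB2HSV)
c=w2p('scene',(.6144,.2665,.015)).astype(int);u,v=c;m=cv2.inRange(hsv[v-20:v+20,u-14:u+14],(0,60,60),(14,200,255));nn,l,st,ce=cv2.connectedComponentsWithStats(m);print('spacer exp',c,[(s.tolist(),(k+[u-14,v-20]).round(1).tolist()) for s,k in zip(st[1:],ce[1:]) if s[4]>20])
E
python3 chk.py
```

```text
[ 0.4303 -0.0375  0.1257]
area [  16.25   31.     45.     35.   3175.5 ]
bracket [ 0.4411  0.1975 -0.1648] 0.4021176470588236
spacer exp [410 177] [([8, 0, 20, 29, 375], [414.3, 171.1])]
```

move_arm(targets=[{"dx": 0.03, "dy": 0.12, "dz": -0.5, "rx": 0, "ry": 0, "rz": 0}, {"dx": 0, "dy": 0, "dz": -0.7, "rx": 0, "ry": 0, "rz": 0}, {"dx": 0, "dy": 0, "dz": -0.7, "rx": 0, "ry": 0, "rz": 0}, {"dx": 0, "dy": 0, "dz": -0.7, "rx": 0, "ry": 0, "rz": 0}, {"dx": 0, "dy": 0, "dz": -0.7, "rx": 0, "ry": 0, "rz": 0}, {"dx": 0, "dy": 0, "dz": -0.7, "rx": 0, "ry": 0, "rz": 0}, {"dx": 0, "dy": 0, "dz": -0.7, "rx": 0, "ry": 0, "rz": 0}, {"dx": 0, "dy": 0, "dz": -0.4, "rx": 0, "ry": 0, "rz": 0}, {"dx": 0, "dy": 0, "dz": 0, "rx": 0, "ry": 0, "rz": 0}, {"dx": 0, "dy": 0, "dz": 0, "rx": 0, "ry": 0, "rz": 0}])

```text
t: 44.65
tcp_pos: [0.4324, -0.0315, -0.0011]
tool_rot: [0.736, 0.677, 0.0, 0.0]
force: [0.3, -0.7, -0.4]
finger_gap: 0.851
gripper_force: 0.0
```

move_arm(targets=[{"dx": 0, "dy": 0, "dz": 0, "rx": 0, "ry": 0, "rz": 0}, {"dx": 0, "dy": 0, "dz": 0, "rx": 0, "ry": 0, "rz": 0}, {"dx": 0, "dy": 0, "dz": 0, "rx": 0, "ry": 0, "rz": 0}, {"dx": 0, "dy": 0, "dz": 0, "rx": 0, "ry": 0, "rz": 0}, {"dx": 0, "dy": 0, "dz": 0, "rx": 0, "ry": 0, "rz": 0}, {"dx": 0, "dy": 0, "dz": 0, "rx": 0, "ry": 0, "rz": 0}, {"dx": 0, "dy": 0, "dz": 0, "rx": 0, "ry": 0, "rz": 0}, {"dx": 0, "dy": 0, "dz": 0, "rx": 0, "ry": 0, "rz": 0}, {"dx": 0, "dy": 0, "dz": 0, "rx": 0, "ry": 0, "rz": 0}, {"dx": 0, "dy": 0, "dz": 0, "rx": 0, "ry": 0, "rz": 0}], claw=0, newtons=30)

```text
t: 45.9
tcp_pos: [0.4325, -0.0318, -0.0006]
tool_rot: [0.736, 0.677, 0.0, 0.001]
force: [0.1, -0.6, 6.3]
finger_gap: 0.46
gripper_force: 29.9
```

move_arm(targets=[{"dx": 0, "dy": 0, "dz": 0.2, "rx": 0, "ry": 0, "rz": 0}, {"dx": 0, "dy": 0, "dz": 0.4, "rx": 0, "ry": 0, "rz": 0}, {"dx": 0, "dy": 0, "dz": 0.6, "rx": 0, "ry": 0, "rz": 0}, {"dx": 0, "dy": 0, "dz": 0.6, "rx": 0, "ry": 0, "rz": 0}, {"dx": 0, "dy": 0, "dz": 0.4, "rx": 0, "ry": 0, "rz": 0}, {"dx": 0, "dy": 0, "dz": 0.2, "rx": 0, "ry": 0, "rz": 0}, {"dx": 0, "dy": -0.2, "dz": 0, "rx": 0, "ry": 0, "rz": 0}, {"dx": 0, "dy": -0.5, "dz": 0, "rx": 0, "ry": 0, "rz": 0}, {"dx": 0, "dy": -0.8, "dz": 0, "rx": 0, "ry": 0, "rz": 0}, {"dx": 0.1, "dy": -0.8, "dz": 0, "rx": 0, "ry": 0, "rz": 0}])

```text
t: 47.15
tcp_pos: [0.4344, -0.0904, 0.0582]
tool_rot: [0.736, 0.677, -0.0, -0.001]
force: [1.5, 0.2, -0.5]
finger_gap: 0.457
gripper_force: 30.4
```

move_arm(targets=[{"dx": 0.1, "dy": -0.8, "dz": 0, "rx": 0, "ry": 0, "rz": 0}, {"dx": 0.1, "dy": -0.8, "dz": 0, "rx": 0, "ry": 0, "rz": 0}, {"dx": 0.1, "dy": -0.8, "dz": 0, "rx": 0, "ry": 0, "rz": 0}, {"dx": 0, "dy": -0.8, "dz": 0, "rx": 0, "ry": 0, "rz": 0}, {"dx": 0, "dy": -0.8, "dz": 0, "rx": 0, "ry": 0, "rz": 0}, {"dx": 0, "dy": -0.8, "dz": 0, "rx": 0, "ry": 0, "rz": 0}, {"dx": 0, "dy": -0.44, "dz": 0, "rx": 0, "ry": 0, "rz": 0}, {"dx": 0, "dy": -0.2, "dz": 0, "rx": 0, "ry": 0, "rz": 0}, {"dx": 0, "dy": 0, "dz": 0, "rx": 0, "ry": 0, "rz": 0}, {"dx": 0, "dy": 0, "dz": 0, "rx": 0, "ry": 0, "rz": 0}])

```text
t: 48.4
tcp_pos: [0.442, -0.2245, 0.0587]
tool_rot: [0.736, 0.677, -0.0, -0.0]
force: [-0.6, 0.0, -1.5]
finger_gap: 0.459
gripper_force: 30.4
```

move_arm(targets=[{"dx": 0, "dy": 0, "dz": -0.3, "rx": 0, "ry": 0, "rz": 0}, {"dx": 0, "dy": 0, "dz": -0.5, "rx": 0, "ry": 0, "rz": 0}, {"dx": 0, "dy": 0, "dz": -0.5, "rx": 0, "ry": 0, "rz": 0}, {"dx": 0, "dy": 0, "dz": -0.4, "rx": 0, "ry": 0, "rz": 0}, {"dx": 0, "dy": 0, "dz": -0.3, "rx": 0, "ry": 0, "rz": 0}, {"dx": 0, "dy": 0, "dz": -0.2, "rx": 0, "ry": 0, "rz": 0}, {"dx": 0, "dy": 0, "dz": -0.05, "rx": 0, "ry": 0, "rz": 0}, {"dx": 0, "dy": 0, "dz": 0, "rx": 0, "ry": 0, "rz": 0}, {"dx": 0, "dy": 0, "dz": 0, "rx": 0, "ry": 0, "rz": 0}, {"dx": 0, "dy": 0, "dz": 0, "rx": 0, "ry": 0, "rz": 0}])

```text
t: 49.65
tcp_pos: [0.4424, -0.2254, 0.0028]
tool_rot: [0.736, 0.677, 0.0, 0.0]
force: [-0.4, -0.2, -1.1]
finger_gap: 0.458
gripper_force: 30.4
```

move_arm(targets=[{"dx": 0, "dy": 0, "dz": -0.08, "rx": 0, "ry": 0, "rz": 0}, {"dx": 0, "dy": 0, "dz": -0.06, "rx": 0, "ry": 0, "rz": 0}, {"dx": 0, "dy": 0, "dz": -0.03, "rx": 0, "ry": 0, "rz": 0}, {"dx": 0, "dy": 0, "dz": 0, "rx": 0, "ry": 0, "rz": 0}, {"dx": 0, "dy": 0, "dz": 0, "rx": 0, "ry": 0, "rz": 0}, {"dx": 0, "dy": 0, "dz": 0, "rx": 0, "ry": 0, "rz": 0}, {"dx": 0, "dy": 0, "dz": 0, "rx": 0, "ry": 0, "rz": 0}, {"dx": 0, "dy": 0, "dz": 0, "rx": 0, "ry": 0, "rz": 0}, {"dx": 0, "dy": 0, "dz": 0, "rx": 0, "ry": 0, "rz": 0}, {"dx": 0, "dy": 0, "dz": 0, "rx": 0, "ry": 0, "rz": 0}])

```text
t: 50.9
tcp_pos: [0.4424, -0.2253, -0.0005]
tool_rot: [0.736, 0.677, 0.0, 0.0]
force: [-1.4, 1.8, 11.0]
finger_gap: 0.461
gripper_force: 31.4
```

Firm contact on the bench. Releasing, rising, and swinging clear to check the final layout.

move_arm(targets=[{"dx": 0, "dy": 0, "dz": 0, "rx": 0, "ry": 0, "rz": 0}, {"dx": 0, "dy": 0, "dz": 0, "rx": 0, "ry": 0, "rz": 0}, {"dx": 0, "dy": 0, "dz": 0, "rx": 0, "ry": 0, "rz": 0}, {"dx": 0, "dy": 0, "dz": 0, "rx": 0, "ry": 0, "rz": 0}, {"dx": 0, "dy": 0, "dz": 0, "rx": 0, "ry": 0, "rz": 0}, {"dx": 0, "dy": 0, "dz": 0, "rx": 0, "ry": 0, "rz": 0}, {"dx": 0, "dy": 0, "dz": 0.3, "rx": 0, "ry": 0, "rz": 0}, {"dx": 0, "dy": 0, "dz": 0.6, "rx": 0, "ry": 0, "rz": 0}, {"dx": 0, "dy": 0, "dz": 1, "rx": 0, "ry": 0, "rz": 0}, {"dx": 0, "dy": 0, "dz": 1, "rx": 0, "ry": 0, "rz": 0}], claw=75)

```text
t: 52.15
tcp_pos: [0.4423, -0.2253, 0.0724]
tool_rot: [0.736, 0.677, 0.0, 0.0]
force: [-0.0, -0.3, -0.0]
finger_gap: 0.749
gripper_force: 0.0
```

move_arm(targets=[{"dx": 0, "dy": 0, "dz": 1, "rx": 0, "ry": 0, "rz": 0}, {"dx": 0, "dy": 0, "dz": 1, "rx": 0, "ry": 0, "rz": 0}, {"dx": 0, "dy": -1, "dz": 1, "rx": 0, "ry": 0, "rz": 0}, {"dx": 0, "dy": -1, "dz": 0, "rx": 0, "ry": 0, "rz": 0}, {"dx": 0, "dy": -1, "dz": 0, "rx": 0, "ry": 0, "rz": 0}, {"dx": -0.5, "dy": -1, "dz": 0, "rx": 0, "ry": 0, "rz": 0}, {"dx": -1, "dy": -1, "dz": 0, "rx": 0, "ry": 0, "rz": 0}, {"dx": -1, "dy": -1, "dz": 0, "rx": 0, "ry": 0, "rz": 0}, {"dx": -1, "dy": -1, "dz": 0, "rx": 0, "ry": 0, "rz": 0}, {"dx": -1, "dy": -1, "dz": 0, "rx": 0, "ry": 0, "rz": 0}])

```text
t: 53.4
tcp_pos: [0.328, -0.4262, 0.1443]
tool_rot: [0.736, 0.677, 0.0, -0.001]
force: [-0.1, -0.3, -0.0]
finger_gap: 0.75
gripper_force: 0.0
```

```bash
python3 - <<'E'
from h import *
im=np.ascontiguousarray(cams.snapshot('top')[:,:,::-1]);cv2.imwrite('pics/raw_end.png',im);hsv=cv2.cvtColor(im,cv2.COLOR_BGR2HSV)
for n,p,lo,hi,r in [('nut',(.6736,-.2633,.02),(105,120,60),(130,255,255),16),('spacer',(.6144,.2665,.03),(0,60,60),(14,255,255),12),('cup',(.4422,-.2277,.046),(0,0,130),(180,90,255),15),('wood',(.4396,.1994,.02),(0,90,60),(16,255,255),32),('brass',(.4396,.1994,.026),(17,90,60),(32,255,255),32)]:
    e=w2p('top',p);u,v=e.round().astype(int);m=cv2.inRange(hsv[v-r:v+r+1,u-r:u+r+1],lo,hi)
    cs=cv2.findContours(m,0,2)[0]
    if not cs: print(n,'none');continue
    c=max(cs,key=cv2.contourArea);b=cv2.boundingRect(c);q=np.array([u-r+b[0]+b[2]/2-.5,v-r+b[1]+b[3]/2-.5])
    print(n,'exp',e.round(1),'got',q,b[2:],'area',cv2.contourArea(c),'world',p2w('top',*q,p[2]).round(4),cv2.minAreaRect(c))
E
```

```text
nut exp [439.5 139.4] got [437.5 139.5] (12, 20) area 140.5 world [ 0.6732 -0.2588  0.02  ] ((13.5, 16.5), (19.0, 11.0), 90.0)
spacer exp [199.  156.8] got [200. 158.] (19, 17) area 217.5 world [0.6117 0.2641 0.03  ] ((12.75, 13.25), (18.384775161743164, 14.849242210388184), 45.0)
cup exp [428.8 242.2] got [426. 242.] (25, 21) area 388.0 world [ 0.4425 -0.222   0.046 ] ((12.0, 15.0), (20.0, 24.0), 90.0)
wood exp [225.6 238.3] got [226.  238.5] (45, 44) area 965.0 world [0.4393 0.1985 0.02  ] ((32.0, 32.5), (43.0, 44.0), 90.0)
brass exp [224.9 238.2] got [223.5 236.5] (24, 44) area 736.5 world [0.443  0.2026 0.026 ] ((30.5, 30.5), (43.0, 23.0), 90.0)
```

The top view confirms all four parts upright and within a few mm of their targets, with the arm clear of everything.

```bash
python3 -c "
from h import *
print(order.sign_off())"
```

```text
the job is handed in; nothing more can be done
None
```

All four parts are laid out as asked and the job is handed in. The last top view showed them upright and within about 4 mm of target where I could measure, but the sign-off returned no verdict.

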